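# Knock a ring stack home on the assembly fixture

## Robot

A 7-joint arm with a two-finger parallel gripper is mounted at the origin on the work surface. World frame = base frame: x ahead of the robot, y to its left, z up, the work surface at z = 0. Lengths are in m, angles in rad, forces in N, time in s.
With the tool pointing down it reaches from about 0.35 to 0.9 m from the base axis. Payload 19.9 kg.
Tool frame: the origin (TCP) lies at the very end of the fingers, on their centre line; the grasp point (between the pads) lies 19 mm behind it (ctrl.grip_point_offset is the z of the grasp point in the tool frame, in m); z points along the fingers, y is the line along which they close (so a half turn about z gives the same grasp; the last joint's range is limited). The gripper opens to 94 mm and grips with 3 to 60 N. Pads are 16 mm wide; open, the fingers measure 119 mm over their backs; the gripper's body (75 mm by 177 mm) begins 78 mm behind the grasp point.
Start: joints at [1.268, 0.417, -0.01, 1.614, 0.005, 1.111, -0.053], TCP at [0.162, -0.604, 0.178] pointing down, gripper open.
Joint ranges: [-2.81, 2.81], [-0.39, 2.02], [-1.27, 1.25], [0.06, 2.57], [-1.19, 4.33], [0.19, 2], [-2.82, 2.82]. Speed limits (rad/s): [1.89, 1.89, 2.39, 2.39, 3.01, 3.01, 3.01].

## Interface

Orientations are given as [roll, pitch, yaw] about the fixed x, y, z axes, in that order (R = Rz(yaw) Ry(pitch) Rx(roll)).
In Python, from workcell import ctrl gives the robot as it stands.
- The arm moves only by the shell command python3 -m crank 'ROWS'. ROWS is JSON, a list of rows, each an object of numbers: "wx", "wy", "wz": the turn, a rotation vector about the tool's x, y, z scaled (see below); "dx", "dy", "dz": the shift along the tool's x, y, z scaled (see below); "hand": the opening, from 0 (shut) to 1 (fully open). In form: [{"wx": .., "wy": .., "wz": .., "dx": .., "dy": .., "dz": .., "hand": ..}, ...]. A call has 1 to 12 rows; each row shifts and turns the commanded pose from where the row before left it, along the tool's axes as they then stand; what a row does not reach is not made up. The controller multiplies each number of a shift by 0.2 m and each number of a turn by 5 degrees. A row lasts 1/12 s, in which the tool goes at most 41.7 mm and 7.16 degrees, less where a joint would pass 70% of its speed; a pose out of reach is approached as far as the arm can. A call with a number of a shift or a turn outside -1 to 1 is refused whole. A call with a gripper value outside its range is refused whole. The fingers move at their own pace and stop on an object; the grip force is fixed at half the most. Time passes only in rows, so rows that do not move let the fingers close. It gives the time, the measured TCP pose, the force, the opening and the grip force at its end, in the units of the state.
- ctrl.state(): the state, without advancing time (a new reading comes with each control period).
- ctrl.grab_frame(name): name is "side" or "top"; returns a dict with "color" (480x640x3 uint8, blue, green, red), "fov_y" (degrees; the focal length in pixels is half the picture's height over the tangent of half this angle, whatever the lens; pixels are square), "cx", "cy" (the principal point, pixels), "view" (4x4, takes a point from world to camera coordinates). Camera axes: x right, y down, z forward; pixel columns grow to the right and rows downward; lengths in m; the calibration is good to about 2 mm. A picture is of the moment at which its call begins. There is no depth.
- ctrl.finish_job(): hands the job in; it is judged then, once.
The state is a dict: "t": time; "joints": joint angles; "joint_velocities": joint speeds; "tau": joint torques, N m; "eef_pos": TCP position; "tool_rot": TCP orientation; "ft_force": force on the tool from outside, world axes, zero at the start; "wrist_torque": the same for the moment, N m; "grip_width": finger opening in m; "finger_force": force on a finger pad.
Only numpy, scipy, OpenCV 4.12 (cv2) and the standard library are available. Lean on these libraries where they do the work, as an engineer would, in place of code of your own. Each camera call takes 0.05 s, during which the arm holds its last target. There are 200 camera calls.

## Task

Gently thread the brass ring with the two ears onto the fixture's steel post so that it lies flat on the raised dark disc, then the tall white collar on top of it, leaving the stiff disc up. Then, holding the mallet, drive the stack down with the mallet's head on the collar until the disc is fully home (not with the gripper on the rings), and put the mallet back on its wooden rest as you found it. Do not disturb the oil bottle or the power screwdriver.

Things in the scene. Friction and masses are not known exactly. Their poses are not given: they have to be found in the camera images.
- fixture: aluminium block 130 x 130 mm, 34 mm high, fixed to the bench, with an upright steel post at its centre: 26 mm diameter, coned over its last 8 mm, its tip 102 mm above the bench. Origin: centre of the block's underside, on the post's axis; z up.
- post_top (a point): tip of the steel post, on its axis, 102 mm above the bench
- ejector (a joint): travel of the dark steel disc (84 mm diameter, 30 mm bore) that surrounds the post: 0 = fully up (its top 60 mm above the bench), 0.024 m = fully down, home (top 36 mm above the bench). It is stiff: it stays where it is left, carries the two rings without sinking when they are lowered gently, and takes about 10 N on top of their weight to drive down. It starts 0 to 4 mm down.
- seat (a point): centre of the top face of the dark disc, on the post's axis; moves with the disc; z up
- brass_ring: loose brass ring, 60 mm outer diameter, 30 mm bore, 24 mm high, with two low ears (12 mm high) that make it 98 mm long along its x axis. Grasp it across its y axis (60 mm). Origin: centre of its underside; z up. About 0.3 kg.
- collar: loose white plastic collar, a plain tube standing upright, 60 mm outer diameter, 30 mm bore, 54 mm high. Origin: centre of its underside; z up. About 0.15 kg. With both rings on and home its top stands 12 mm above the post's tip.
- mallet: mallet, about 0.35 kg. The head is an upright cylinder 50 mm diameter, 56 mm high, with a flat orange striking face at each end; the black handle is level, 22 mm wide and 26 mm deep, from the head to 160 mm along -x, its centre line 28 mm above the lower face. Origin: centre of the head's lower face; x from the handle to the head, z up.
- mallet_rest: fixed light wooden rest, a board 8 mm thick with a notched block (top 38 mm above the bench) that holds the handle 135 mm along -x. Origin: on the bench, under the place of the mallet's head; the mallet lies there with the same axes, its lower face 8 mm up.
- oil_bottle: small oil bottle with a red cap, 44 mm diameter, 100 mm high, loose; origin at the centre of its underside. Leave it alone.
- screwdriver: teal and black power screwdriver, 225 mm long with its bit, 50 mm wide, 40 mm thick, lying loose along its x axis (bit to +x, its end 110 mm from the origin); origin on the bench under the barrel. Leave it alone.
Not all that is in view belongs to the job. There is more than one size of the fixture; the one meant has the size given above.

How it is judged:
By the outcome, as a careful person would: the job done as asked, in the order asked, and still so for the second after the job is handed in, with the robot touching nothing.
It also fails if it takes over 72 s, if anything falls off the work surface, if the arm or the gripper's body presses on something with over 40 N, if the wrist force passes 120 N, or if a joint passes its speed limit or range.

## Working session

There is one attempt and no reset: what is moved stays moved. The work goes in short steps, Python scripts to look and compute and a shell command to move; the robot and the scene stay as the last step left them, time stands still between calls to the robot, and variables do not carry over. Pictures are saved under pics/ and viewed, at most 10 in all, crops included, and the job is handed in when it is done.

```bash
ls; mkdir -p pics; python3 - <<'E'
from workcell import ctrl
import cv2,numpy as np
s=ctrl.state();print({k:np.round(v,3).tolist() for k,v in s.items()},ctrl.grip_point_offset)
for n in("side","top"):
    f=ctrl.grab_frame(n);cv2.imwrite(f"pics/{n}0.png",f["color"]);print(n,f["fov_y"],f["cx"],f["cy"],np.round(f["view"],4).tolist())
E
```

```text
pics
{'t': 0.0, 'joints': [1.268, 0.418, -0.01, 1.614, 0.005, 1.111, -0.053], 'joint_velocities': [-0.001, 0.0, -0.001, 0.001, -0.0, -0.001, -0.0], 'tau': [0.001, -85.124, 0.639, -42.598, -0.049, 0.019, 0.0], 'eef_pos': [0.162, -0.603, 0.177], 'tool_rot': [-3.14, 0.0, 0.262], 'ft_force': [0.444, -0.088, 0.22], 'wrist_torque': [-0.005, 0.064, -0.008], 'finger_force': 0.0, 'grip_width': 0.094} -0.0188
side 45.653661744102564 324.923176906277 235.1654314957916 [[0.9945, -0.105, 0.0019, -0.5004], [-0.0722, -0.6968, -0.7136, 0.1053], [0.0763, 0.7095, -0.7005, 1.2289], [0.0, 0.0, 0.0, 1.0]]
top 55.227496799487575 322.3675316360148 234.99392011683474 [[-0.0151, -0.9998, -0.014, 0.0196], [-0.9963, 0.0162, -0.0845, 0.508], [0.0847, 0.0126, -0.9963, 1.0342], [0.0, 0.0, 0.0, 1.0]]
```

View pics/side0.png

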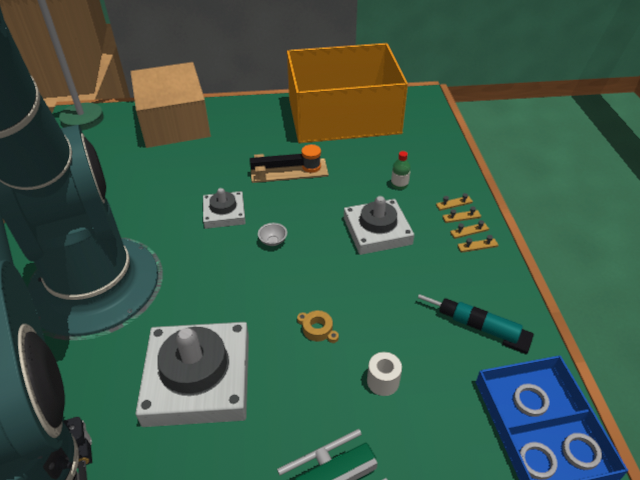

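View pics/top0.png

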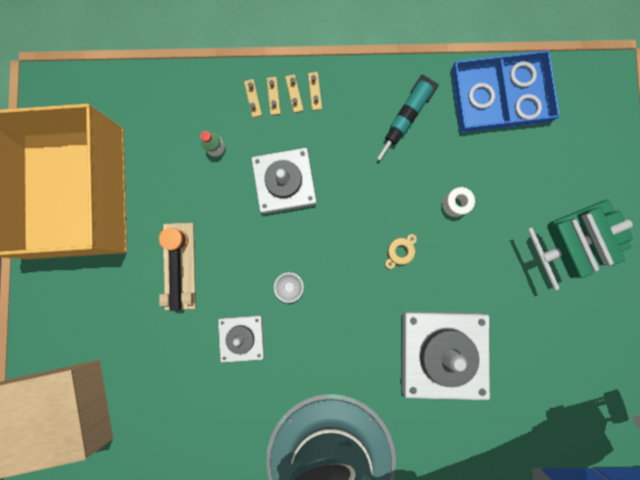

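The candidates for the fixture, by side-view pixel, are small (223,205), medium (378,222) and large (195,370). At top-view scale (about 446 px/m) the medium one is about 57 px, which is about 130 mm, so I choose it. For the brass ring, the eared brass one at (318,325) is the match, not the four brass strips at (465,222) or the silver rings in the blue tray. The collar is at (384,374), and the mallet has the orange head at (311,153), not the orange bin. Next I'll measure and check in a crop.

```bash
cat > h.py <<'E'
from workcell import ctrl
import cv2,numpy as np
def grab(): return {n:ctrl.grab_frame(n) for n in("side","top")}
def ray(f,p):
    F=240/np.tan(np.radians(f["fov_y"])/2);R=f["view"][:3,:3];t=f["view"][:3,3]
    d=R.T@np.array([(p[0]-f["cx"])/F,(p[1]-f["cy"])/F,1]);return -R.T@t,d/np.linalg.norm(d)
def plane(f,p,z):
    c,d=ray(f,p);return c+d*(z-c[2])/d[2]
def tri(fr,ps,pt):
    a,u=ray(fr["side"],ps);b,v=ray(fr["top"],pt)
    s=np.linalg.lstsq(np.c_[u,-v],b-a,rcond=None)[0];P,Q=a+s[0]*u,b+s[1]*v
    return (P+Q)/2,np.linalg.norm(P-Q)
def proj(f,X):
    F=240/np.tan(np.radians(f["fov_y"])/2);c=f["view"][:3,:3]@X+f["view"][:3,3]
    return np.array([f["cx"]+F*c[0]/c[2],f["cy"]+F*c[1]/c[2]])
RNG=dict(white=((0,0,120),(180,60,255)),brass=((12,110,80),(30,255,255)),orange=((3,170,120),(14,255,255)),dark=((0,0,0),(180,90,75)))
def blobs(f,col,box,amin=30):
    x0,y0,x1,y1=box;h=cv2.cvtColor(f["color"],cv2.COLOR_BGR2HSV)[y0:y1,x0:x1]
    m=cv2.inRange(h,*[np.array(q) for q in RNG[col]])
    c,_=cv2.findContours(m,cv2.RETR_CCOMP,cv2.CHAIN_APPROX_NONE,offset=(x0,y0))
    return [k for k in c if cv2.contourArea(k)>amin]
E
python3 - <<'E'
from h import *
fr=grab()
B=dict(fix=("white",(335,185,420,258),(245,143,322,218)),brass=("brass",(290,300,345,350),(378,228,424,275)),
 collar=("white",(360,345,410,400),(438,180,482,225)),mallet=("orange",(295,140,330,175),(150,220,195,260)))
rows=[]
for n in B:
    for i,v in enumerate(("side","top")):
        x0,y0,x1,y1=B[n][1+i]
        for k in blobs(fr[v],B[n][0],B[n][1+i]):
            (c,wh,a)=cv2.minAreaRect(k);M=cv2.moments(k)
            print(n,v,"A",cv2.contourArea(k),"rect",np.round(c,1),np.round(wh,1),round(a,1),"cen",round(M['m10']/M['m00'],1),round(M['m01']/M['m00'],1),"bb",cv2.boundingRect(k))
            if n=="fix" and cv2.contourArea(k)>1000: print(" corners",cv2.boxPoints(cv2.minAreaRect(k)).round(1).tolist(),cv2.approxPolyDP(k,4,True)[:,0].tolist())
        cx,cy=(x0+x1)//2,(y0+y1)//2
        rows.append(cv2.resize(fr[v]["color"][cy-50:cy+50,cx-33:cx+34],(200,300),interpolation=cv2.INTER_CUBIC))
cv2.imwrite("pics/crop1.png",np.vstack([np.hstack(rows[0::2]),np.hstack(rows[1::2])]))
E
```

```text
fix side A 1083.5 rect [378.7 221.1] [48.1 58.2] 71.6 cen 378.0 224.9 bb (344, 196, 70, 50)
 corners [[343.5, 207.5], [398.70001220703125, 189.10000610351562], [413.8999938964844, 234.6999969482422], [358.70001220703125, 253.10000610351562]] [[344, 208], [361, 245], [413, 235], [395, 199], [377, 197], [397, 212], [397, 225], [387, 233], [371, 233], [359, 224], [366, 204]]
fix top A 3204.0 rect [283.3 179.6] [57.6 57.8] 80.2 cen 283.4 179.7 bb (251, 147, 66, 66)
 corners [[249.89999389648438, 156.1999969482422], [306.8999938964844, 146.3000030517578], [316.6000061035156, 203.10000610351562], [259.70001220703125, 213.0]] [[305, 147], [251, 158], [261, 212], [316, 202]]
fix top A 175.5 rect [284.7 188.5] [19.4 37.7] 80.0 cen 285.1 190.9 bb (265, 176, 38, 23)
fix top A 155.0 rect [282.7 179.6] [14.  17.5] 70.0 cen 282.3 180.1 bb (274, 171, 17, 17)
brass side A 808.5 rect [318.9 326.3] [42.5 29.3] 58.4 cen 317.9 325.5 bb (297, 311, 42, 32)
brass side A 84.0 rect [318.3 324.9] [ 8.2 14.5] 71.6 cen 318.0 324.6 bb (311, 319, 15, 11)
collar side A 772.5 rect [386.8 366.8] [37.2 29.4] 30.1 cen 385.4 366.6 bb (368, 352, 34, 37)
collar side A 162.5 rect [385.8 365.8] [14.8 14.1] 45.0 cen 385.8 365.7 bb (379, 358, 15, 16)
collar top A 696.5 rect [459.  200.7] [28. 32.] 78.7 cen 459.1 201.0 bb (443, 186, 33, 30)
collar top A 54.0 rect [458.5 201.5] [9.9 7.1] 45.0 cen 458.6 201.3 bb (455, 196, 9, 11)
mallet side A 167.5 rect [311. 151.] [12. 18.] 90.0 cen 311.3 150.7 bb (302, 145, 19, 13)
```

View pics/crop1.png

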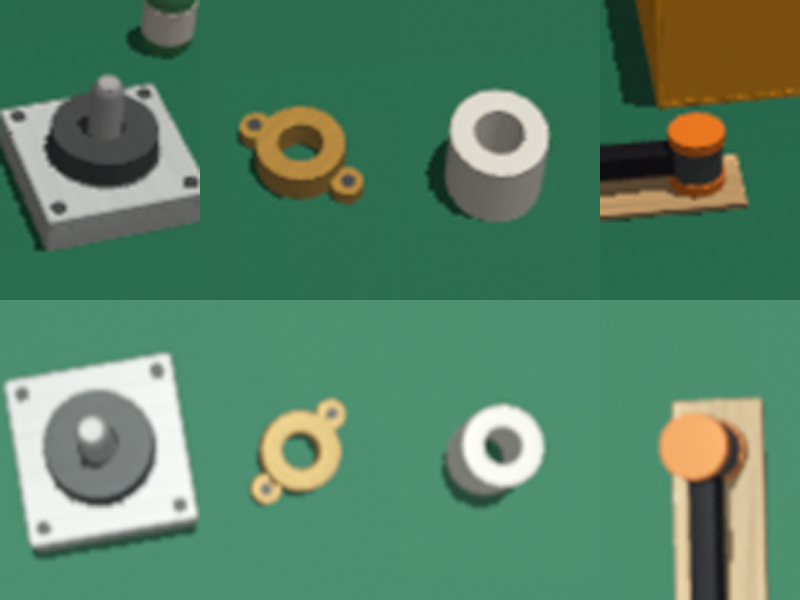

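The crop confirms the choices: a fixture with a light post and dark disc, an eared brass ring, a tall white collar, and the mallet with an orange face on its rest. Next I'll measure the top faces precisely.

```bash
cat >> h.py <<'E'
def nongreen(f,box,vmin=0,hue=None,smin=0):
    x0,y0,x1,y1=box;h=cv2.cvtColor(f["color"],cv2.COLOR_BGR2HSV)[y0:y1,x0:x1].astype(int)
    m=(h[...,2]>=vmin)&(((h[...,0]<40)|(h[...,0]>110)|(h[...,1]<50)))
    if hue: m&=(h[...,0]>=hue[0])&(h[...,0]<=hue[1])&(h[...,1]>=smin)
    return m.astype(np.uint8)*255,h
def big(m,box,cc=cv2.RETR_EXTERNAL):
    c,_=cv2.findContours(m,cc,cv2.CHAIN_APPROX_NONE,offset=box[:2]);return max(c,key=cv2.contourArea)
E
python3 - <<'E'
from h import *
fr=grab();np.set_printoptions(precision=4,suppress=True)
def otsu(f,box,hue=None,smin=0):
    m,h=nongreen(f,box,0,hue,smin);v=h[...,2][m>0].astype(np.uint8)
    t,_=cv2.threshold(v.reshape(-1,1),0,255,cv2.THRESH_OTSU)
    return nongreen(f,box,int(t)+1,hue,smin)[0],t
# collar & mallet top faces, brass
for n,bs,bt,hue,sm in (("collar",(360,345,410,400),(438,180,482,225),None,0),("mallet",(295,140,330,160),(150,222,190,255),(3,16),(170,90)),("brass",(290,300,345,350),(380,228,424,275),(10,32),(90,60))):
    E={}
    for v,b,s in(("side",bs,sm and sm[0]),("top",bt,sm and sm[1])):
        m,t=otsu(fr[v],b,hue,s) if n=="collar" else (nongreen(fr[v],b,0,hue,s)[0],0)
        k=big(m,b);e=cv2.fitEllipse(k);E[v]=e[0];print(n,v,t,"ell",np.round(e[0],1),np.round(e[1],1),round(e[2]),"bb",cv2.boundingRect(k))
    print(n,*tri(fr,E["side"],E["top"]))
# brass ears from top view: contour far points
b=(380,228,424,275);k=big(nongreen(fr["top"],b,0,(10,32),60)[0],b)
r=cv2.minAreaRect(k);print("brass top rect",r)
for z in(.012,.024):
    P=np.array([plane(fr["top"],p,z)[:2] for p in cv2.boxPoints(r)]);print(z,P.mean(0),np.linalg.norm(np.diff(P,axis=0),axis=1))
    d=[P[1]-P[0],P[2]-P[1]];d=max(d,key=np.linalg.norm);print("ear axis deg",np.degrees(np.arctan2(d[1],d[0])))
# plate
ks=cv2.boxPoints(cv2.minAreaRect(max(blobs(fr["top"],"white",(245,143,322,218)),key=cv2.contourArea)))
pt=np.array([[305,147],[251,158],[261,212],[316,202]],float);ps=np.array([[413,235],[395,199],[344,208],[361,245]],float)
for z in (.034,):
  for v,p in(("top",pt),("side",ps)):
    P=np.array([plane(fr[v],q,z)[:2] for q in p]);print("plate",v,P.tolist(),P.mean(0),np.linalg.norm(np.diff(P,axis=0),axis=1))
# which correspond
for q in pt:
    s=proj(fr["side"],plane(fr["top"],q,.034));j=np.argmin(np.linalg.norm(ps-s,axis=1));print("tri",*tri(fr,ps[j],q))
for v in fr:
  f=fr[v];g=cv2.cvtColor(f["color"],cv2.COLOR_BGR2GRAY)
  if v=="side": print(g[190:236:2,370:392:2])
  else: print(g[164:196:2,264:304:2])
E
```

```text
collar side 162.0 ell [384.9 365.9] [27.5 32.5] 106 bb (369, 352, 33, 29)
collar top 185.0 ell [461.  200.1] [26.  26.7] 128 bb (448, 187, 27, 27)
collar [ 0.5793 -0.3002  0.0533] 0.0007082344141607595
mallet side 0 ell [310.8 151.6] [13.9 18.8] 89 bb (302, 145, 19, 15)
mallet top 0 ell [173.2 238.9] [22.7 28.8] 100 bb (159, 227, 30, 24)
mallet [0.5021 0.3423 0.0633] 0.0014212281889792735
brass side 0 ell [317.6 325.9] [28.3 41.4] 121 bb (297, 310, 42, 33)
brass top 0 ell [400.7 251.1] [23.9 37.8] 41 bb (385, 234, 32, 35)
brass [ 0.4697 -0.1688  0.011 ] 0.001965254351108418
brass top rect ((400.4000244140625, 251.20004272460938), (26.563133239746094, 37.94732666015625), 71.56505584716797)
0.012 [ 0.4686 -0.1679] [0.0881 0.0612 0.0876]
ear axis deg -72.47401248806186
0.024 [ 0.4681 -0.166 ] [0.0871 0.0605 0.0866]
ear axis deg -72.47401248806182
plate top [[0.7120873309231358, 0.0486064802943535], [0.6885115724617281, 0.1738353877149957], [0.5622623703448781, 0.1511397446506808], [0.5831941284942206, 0.02494139114675043]] [0.6365 0.0996] [0.1274 0.1283 0.1279]
plate side [[0.7080741425
[... 2135 characters left out ...]
 128 130
  115 188]
 [169 122 123 125 126 126  92  98 102 101 100 101 107 125 127 126 128 129
  106 189]
 [199 118 122 123 125 125 113  76  98 100  98  98 120 126 125 127 128 129
   88 200]
 [222 113 122 122 124 124 114  61  70  76  89 113 124 124 126 127 127 123
   84 204]
 [230 130 119 121 121 123 122 110 107 104 121 126 127 127 127 128 129  94
  126 239]
 [237 200 104 124 125 125 125 125 126 126 127 126 127 125 127 127 111  70
  200 245]
 [240 234 127 106 123 124 124 124 124 125 126 125 126 127 127 116  64 128
  238 246]
 [241 242 181  87 100 119 124 125 125 127 126 128 130 127 104  63 132 221
  245 246]
 [241 241 238 206  92  73 101 114 123 126 125 118 104  78  59 145 229 247
  247 247]]
```

```bash
python3 - <<'E'
from h import *
fr=grab();np.set_printoptions(precision=4,suppress=True)
def ell(m,b): 
    k=cv2.convexHull(big(m,b));fill=np.zeros((480,640),np.uint8);cv2.drawContours(fill,[k],-1,255,-1)
    e=cv2.fitEllipse(k);M=cv2.moments(fill,True);c=(M['m10']/M['m00'],M['m01']/M['m00']);print("  ell",np.round(e[0],1),np.round(e[1],1),round(e[2]),np.round(c,1));return c
def gb(f,b): x0,y0,x1,y1=b;return cv2.cvtColor(f["color"],cv2.COLOR_BGR2GRAY)[y0:y1,x0:x1]
# disc
b=(258,155,308,206);t=ell(((gb(fr["top"],b)>111)&(gb(fr["top"],b)<160)).astype(np.uint8)*255,b)
b=(352,204,400,236);g=gb(fr["side"],b);s=ell(((g>58)&(g<82)).astype(np.uint8)*255,b)
print("disc",*tri(fr,s,t),plane(fr["top"],t,.058),plane(fr["side"],s,.058))
# post cap
b=(272,166,292,180);m=(gb(fr["top"],b)>160).astype(np.uint8)*255;t=ell(m,b)
b=(372,194,388,206);m=(gb(fr["side"],b)>110).astype(np.uint8)*255;s=ell(m,b)
print("cap",*tri(fr,s,t))
# mallet
h=cv2.cvtColor(fr["top"]["color"],cv2.COLOR_BGR2HSV);print(h[239,156:192].tolist())
for thr in (200,235):
    b=(150,222,190,255);m,_=nongreen(fr["top"],b,thr,(3,16),90);t=ell(m,b)
    b=(295,140,330,160);m,_=nongreen(fr["side"],b,thr-20,(3,16),170);s=ell(m,b);print("mallet",*tri(fr,s,t),plane(fr["top"],t,.064),plane(fr["side"],s,.064))
# handle (dark) in top view
b=(160,252,190,300);m=(gb(fr["top"],b)<60).astype(np.uint8)*255;k=big(m,b);r=cv2.fitLine(k,cv2.DIST_L2,0,.01,.01).ravel();print("handle",cv2.minAreaRect(k),r)
P=[plane(fr["top"],r[2:]+q*r[:2],.049)[:2] for q in(-15,15)];d=P[1]-P[0];print(P,np.degrees(np.arctan2(*d[::-1])))
# brass
b=(380,228,424,275);m=nongreen(fr["top"],b,0,(10,32),60)[0];k=big(m,b);f=np.zeros((480,640),np.uint8);cv2.drawContours(f,[k],-1,255,-1)
yx=np.argwhere(f);P=np.array([plane(fr["top"],q[::-1],.014)[:2] for q in yx]);w,V=np.linalg.eigh(np.cov(P.T));print("ear axis",np.degrees(np.arctan2(*V[::-1,1])),"span",np.ptp((P@V),axis=0),P.mean(0))
o=cv2.morphologyEx(f,cv2.MORPH_OPEN,cv2.getStructuringElement(cv2.MORPH_ELLIPSE,(21,21)));t=ell(o,(0,0,0,0));print("brass ctr",plane(fr["top"],t,.023))
# bore top & side (dark inside ring)
cs,hi=cv2.findContours(m,cv2.RETR_CCOMP,cv2.CHAIN_APPROX_NONE,offset=b[:2]);
hh=nongreen(fr["top"],b,0,(10,32),60)[1];print([ (cv2.contourArea(c),cv2.fitEllipse(c)[0]) for c in cs if len(c)>8])
b=(290,300,345,350);g=fr["side"]["color"][b[1]:b[3],b[0]:b[2],2];hm=nongreen(fr["side"],b,0,(10,32),90)[0]
vv=g[hm>0];th,_=cv2.threshold(vv.reshape(-1,1),0,255,cv2.THRESH_OTSU);m=((hm>0)&(g>th)).astype(np.uint8)*255
o=cv2.morphologyEx(cv2.morphologyEx(m,cv2.MORPH_CLOSE,np.ones((9,9))),cv2.MORPH_OPEN,cv2.getStructuringElement(cv2.MORPH_ELLIPSE,(19,17)))
s=ell(o,b);print("brass",th,*tri(fr,s,t),plane(fr["side"],s,.024))
E
```

```text
ell [282.2 177.3] [34.2 36.9] 77 [282.4 177.2]
  ell [378.8 213.7] [22.8 35.3] 96 [378.8 214.1]
disc [0.638  0.0996 0.0536] 0.00029172273392683885 [0.637  0.0992 0.058 ] [0.6371 0.0949 0.058 ]
  ell [280.  172.6] [8.3 8.5] 90 [280.  172.6]
  ell [382.  199.6] [ 6.6 11.9] 116 [381.9 199.5]
cap [0.6406 0.1003 0.0965] 0.0034812741647704992
[[76, 123, 143], [75, 114, 143], [43, 66, 146], [17, 127, 201], [14, 146, 241], [14, 147, 247], [14, 145, 246], [14, 145, 246], [14, 146, 246], [14, 145, 247], [14, 145, 247], [14, 145, 247], [14, 145, 247], [14, 143, 248], [14, 143, 248], [15, 144, 248], [15, 144, 248], [14, 142, 249], [15, 142, 249], [15, 141, 249], [15, 141, 249], [15, 141, 250], [15, 140, 251], [15, 141, 250], [14, 147, 237], [13, 164, 176], [12, 154, 104], [10, 61, 63], [15, 9, 55], [11, 113, 106], [13, 145, 158], [13, 150, 170], [16, 103, 176], [19, 75, 212], [20, 71, 218], [20, 71, 216]]
  ell [169.9 238. ] [21.2 23.2] 30 [169.9 238. ]
  ell [310.8 150.1] [11. 18.] 89 [310.9 150. ]
mallet [0.5035 0.3496 0.063 ] 4.14692777291515e-06 [0.5034 0.3493 0.064 ] [0.5034 0.3483 0.064 ]

[... 405 characters left out ...]
96556116 span [0.0605 0.0989] [ 0.4687 -0.1684]
  ell [401. 251.] [25.9 27.3] 60 [400.9 251. ]
brass ctr [ 0.4685 -0.1674  0.023 ]
[(671.5, (400.718994140625, 251.13592529296875)), (11.0, (390.0, 263.7314758300781)), (117.5, (400.8824462890625, 251.08639526367188)), (9.5, (411.8634338378906, 238.13658142089844))]Traceback (most recent call last):
  File "<stdin>", line 33, in <module>
  File "<stdin>", line 4, in ell
  File "h.py", line 28, in big
    c,_=cv2.findContours(m,cc,cv2.CHAIN_APPROX_NONE,offset=box[:2]);return max(c,key=cv2.contourArea)
                                                                           ~~~^^^^^^^^^^^^^^^^^^^^^^^
ValueError: max() iterable argument is empty
```

```bash
cat >> h.py <<'E'
def rel(target,yaw=None):
    s=ctrl.state();p=np.array(s["eef_pos"]);r=s["tool_rot"]
    from scipy.spatial.transform import Rotation as Ro
    R=Ro.from_euler("xyz",r).as_matrix()
    print("t",round(s["t"],2),"pos",np.round(p,4),"rpy deg",np.round(np.degrees(r),1),"F",np.round(s["ft_force"],1),"w",round(s["grip_width"],4),"j",np.round(s["joints"],2))
    print("tool shift units",np.round(R.T@(np.array(target)-p)/.2,3), "turn wx,wy,wz units" if yaw is not None else "",
      np.round((Ro.from_matrix(R).inv()*Ro.from_euler("xyz",[np.pi,0,np.radians(yaw)])).as_rotvec(degrees=True)/5,2) if yaw is not None else "")
E
python3 - <<'E'
from h import *
fr=grab();np.set_printoptions(precision=4,suppress=True)
print("brass bore",*tri(fr,(318,324.6),(400.9,251.1)))
print("bin base corner",plane(fr["top"],(125,255),0),plane(fr["top"],(125,128),0))
print("bottle",plane(fr["top"],(215,150),0))
rel([.4685,-.168,.16],-42)
E
python3 -m crank '[{"wz":1},{"wz":1},{"wz":1},{"wz":1},{"wz":1},{"wz":1},{"wz":1},{"wz":1},{"wz":1},{"wz":1},{"wz":1},{"wz":0.4}]'
python3 -c "
from h import *
rel([.4685,-.168,.16],-42)"
```

```text
brass bore [ 0.4701 -0.1686  0.0151] 0.002873853510844683
bin base corner [0.4704 0.4773 0.    ] [0.7767 0.4839 0.    ]
bottle [0.7184 0.2659 0.    ]
t 0.5 pos [ 0.1617 -0.6036  0.1777] rpy deg [-180.    0.   15.] F [ 0.  -0.6 -0.1] w 0.0943 j [ 1.27  0.42 -0.01  1.61  0.    1.11 -0.05]
tool shift units [ 2.045 -1.707  0.089] turn wx,wy,wz units [-0.   0.  11.4]
t 0.5 pos [ 0.1617 -0.6036  0.1777] rpy deg [-180.    0.   15.] F [ 0.  -0.6 -0.1] w 0.0943 j [ 1.27  0.42 -0.01  1.61  0.    1.11 -0.05]
tool shift units [ 2.045 -1.707  0.089] turn wx,wy,wz units [-0.   0.  11.4]invalid input at $[0]: expected keys wx, wy, wz, dx, dy, dz, hand
```

```bash
python3 -m crank '[{"wx":0,"wy":0,"wz":1,"dx":0.08,"dy":-0.18,"dz":0,"hand":1},{"wx":0,"wy":0,"wz":1,"dx":0.08,"dy":-0.18,"dz":0,"hand":1},{"wx":0,"wy":0,"wz":1,"dx":0.08,"dy":-0.18,"dz":0,"hand":1},{"wx":0,"wy":0,"wz":1,"dx":0.08,"dy":-0.18,"dz":0,"hand":1},{"wx":0,"wy":0,"wz":1,"dx":0.08,"dy":-0.18,"dz":0,"hand":1},{"wx":0,"wy":0,"wz":1,"dx":0.08,"dy":-0.18,"dz":0,"hand":1},{"wx":0,"wy":0,"wz":1,"dx":0.08,"dy":-0.18,"dz":0,"hand":1},{"wx":0,"wy":0,"wz":1,"dx":0.08,"dy":-0.18,"dz":0,"hand":1},{"wx":0,"wy":0,"wz":1,"dx":0.08,"dy":-0.18,"dz":0,"hand":1},{"wx":0,"wy":0,"wz":1,"dx":0.08,"dy":-0.18,"dz":0,"hand":1},{"wx":0,"wy":0,"wz":1,"dx":0.08,"dy":-0.18,"dz":0,"hand":1},{"wx":0,"wy":0,"wz":0.4,"dx":0,"dy":-0.1,"dz":0,"hand":1}]'
python3 -c "
from h import *
rel([.469,-.168,.045],-42)"
```

```text
t: 1.5
eef_pos: [0.4094, -0.241, 0.1781]
tool_rot: [-3.14, -0.001, -0.731]
ft_force: [-0.6, 0.8, -0.6]
grip_width: 0.094
finger_force: 0.0
t 1.5 pos [ 0.4094 -0.241   0.1781] rpy deg [-1.799e+02 -1.000e-01 -4.190e+01] F [-0.6  0.8 -0.6] w 0.094 j [ 0.66  0.15 -0.22  1.97  0.04  1.02 -1.87]
tool shift units [-0.022 -0.47   0.666] turn wx,wy,wz units [-0.01 -0.01  0.03]
```

```bash
python3 -m crank '[{"wx":0,"wy":0,"wz":0,"dx":0,"dy":-0.15,"dz":0.1,"hand":1},{"wx":0,"wy":0,"wz":0,"dx":0,"dy":-0.15,"dz":0.1,"hand":1},{"wx":0,"wy":0,"wz":0,"dx":-0.02,"dy":-0.15,"dz":0.1,"hand":1},{"wx":0,"wy":0,"wz":0,"dx":0,"dy":-0.02,"dz":0.15,"hand":1},{"wx":0,"wy":0,"wz":0,"dx":0,"dy":0,"dz":0.15,"hand":1},{"wx":0,"wy":0,"wz":0,"dx":0,"dy":0,"dz":0.06,"hand":1},{"wx":0,"wy":0,"wz":0,"dx":0,"dy":0,"dz":0,"hand":1},{"wx":0,"wy":0,"wz":0,"dx":0,"dy":0,"dz":0,"hand":1}]'
python3 - <<'E'
from h import *
rel([.469,-.168,.006],-42)
fr=grab();im=[cv2.resize(fr[v]["color"][y-50:y+50,x-66:x+67],(400,300),interpolation=cv2.INTER_CUBIC) for v,x,y in(("side",318,315),("top",400,250))]
cv2.imwrite("pics/grasp1.png",np.hstack(im))
E
```

```text
t: 2.17
eef_pos: [0.4653, -0.1707, 0.0458]
tool_rot: [3.141, 0.001, -0.728]
ft_force: [0.1, 0.3, 0.6]
grip_width: 0.094
finger_force: 0.0
t 2.17 pos [ 0.4653 -0.1707  0.0458] rpy deg [180.    0.  -41.7] F [0.1 0.3 0.6] w 0.094 j [ 0.5   0.38 -0.25  2.03  0.14  0.74 -2.13]
tool shift units [ 0.005 -0.022  0.199] turn wx,wy,wz units [0.   0.01 0.05]
```

View pics/grasp1.png

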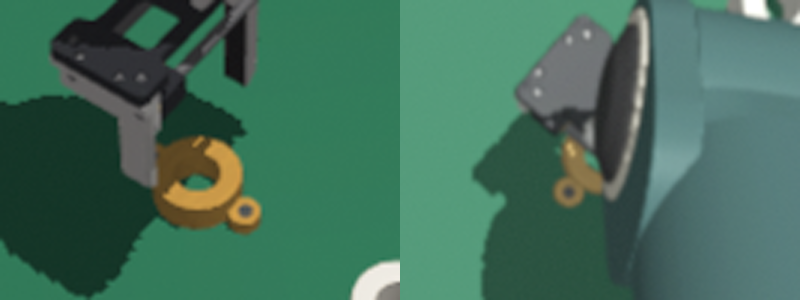

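The left finger stands beside the ring at about crop pixel (140,150), and the near ear at (245,212) is clear of it. Next: descend, grip and lift.

```bash
python3 -m crank '[{"wx":0,"wy":0,"wz":0,"dx":0,"dy":-0.02,"dz":0.1,"hand":1},{"wx":0,"wy":0,"wz":0,"dx":0,"dy":0,"dz":0.07,"hand":1},{"wx":0,"wy":0,"wz":0,"dx":0.005,"dy":0,"dz":0.035,"hand":1},{"wx":0,"wy":0,"wz":0,"dx":0,"dy":0,"dz":0,"hand":0.5},{"wx":0,"wy":0,"wz":0,"dx":0,"dy":0,"dz":0,"hand":0.3},{"wx":0,"wy":0,"wz":0,"dx":0,"dy":0,"dz":0,"hand":0.3},{"wx":0,"wy":0,"wz":0,"dx":0,"dy":0,"dz":0,"hand":0},{"wx":0,"wy":0,"wz":0,"dx":0,"dy":0,"dz":0,"hand":0},{"wx":0,"wy":0,"wz":0,"dx":0,"dy":0,"dz":0,"hand":0},{"wx":0,"wy":0,"wz":0,"dx":0,"dy":0,"dz":0,"hand":0}]'
python3 -c "
from h import *
rel([.637,.099,.16],0)"
```

```text
t: 3.1
eef_pos: [0.4689, -0.1685, 0.005]
tool_rot: [-3.141, -0.0, -0.729]
ft_force: [0.3, -0.7, -0.7]
grip_width: 0.0503
finger_force: 0.0
t 3.1 pos [ 0.4689 -0.1685  0.005 ] rpy deg [-180.    -0.   -41.7] F [ 0.3 -0.7 -0.7] w 0.0503 j [ 0.48  0.45 -0.24  2.05  0.17  0.66 -2.17]
tool shift units [-0.263 -1.558 -0.775] turn wx,wy,wz units [-0.   -0.   -8.35]
```

```bash
python3 - <<'E'
from h import *
rel([.637,.099,.16],0)
fr=grab();im=[cv2.resize(fr[v]["color"][y-50:y+50,x-66:x+67],(400,300),interpolation=cv2.INTER_CUBIC) for v,x,y in(("side",318,315),("top",400,250))]
cv2.imwrite("pics/grasp2.png",np.hstack(im))
E
```

```text
t 3.1 pos [ 0.4689 -0.1685  0.005 ] rpy deg [-180.    -0.   -41.7] F [ 0.3 -0.7 -0.7] w 0.0503 j [ 0.48  0.45 -0.24  2.05  0.17  0.66 -2.17]
tool shift units [-0.263 -1.558 -0.775] turn wx,wy,wz units [-0.   -0.   -8.35]
```

View pics/grasp2.png

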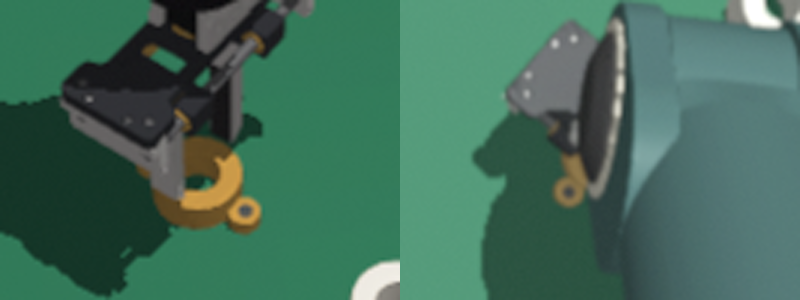

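```bash
python3 - <<'E'
from h import *
f=ctrl.grab_frame("side")
c=np.array([.4689,-.1685,.005]);u=np.array([-.665,-.747,0])
toC=lambda p:(p-np.array([318-66.,315-50]))*3
for w in(.025,.03,.035,.045):print(w,toC(proj(f,c+u*w)),toC(proj(f,c-u*w)),toC(proj(f,c+u*w+[0,0,.019])))
print("ring centre bottom/top",toC(proj(f,np.array([.4687,-.168,0]))),toC(proj(f,np.array([.4687,-.168,.024]))))
E
python3 -m crank '[{"wx":0,"wy":0,"wz":0,"dx":0,"dy":0,"dz":0,"hand":0.5}]'
```

```text
0.025 [171.77218261 213.25946532] [216.07157552 163.59373585] [171.26586439 196.05381341]
0.03 [167.2163766  218.36715222] [220.37943214 158.76403441] [166.65414753 201.177726  ]
0.035 [162.63697457 223.50129351] [224.66575757 153.95847242] [162.01825811 206.32849583]
0.045 [153.40664534 233.84976568] [233.17445731 144.41904644] [152.67319741 216.71145636]
ring centre bottom/top [193.89636041 192.00928924] [193.59480161 170.24538836]
t: 3.33
eef_pos: [0.4688, -0.1684, 0.0047]
tool_rot: [3.142, 0.0, -0.728]
ft_force: [0.2, -0.2, -0.2]
grip_width: 0.0429
finger_force: 0.0
```

The fingers closed past 60 mm with no contact, and in the picture the tip at crop (178,197) stands about 19 mm higher than the reported TCP. The tips are therefore passing above the ring. I'll reopen, go 10 mm lower (still clear) and measure the tip.

```bash
python3 -m crank '[{"wx":0,"wy":0,"wz":0,"dx":0,"dy":0,"dz":0,"hand":1},{"wx":0,"wy":0,"wz":0,"dx":0,"dy":0,"dz":0,"hand":1},{"wx":0,"wy":0,"wz":0,"dx":0,"dy":0,"dz":0,"hand":1},{"wx":0,"wy":0,"wz":0,"dx":0,"dy":0,"dz":0,"hand":1},{"wx":0,"wy":0,"wz":0,"dx":0,"dy":0,"dz":0,"hand":1},{"wx":0,"wy":0,"wz":0,"dx":0,"dy":0,"dz":0,"hand":1},{"wx":0,"wy":0,"wz":0,"dx":0,"dy":0,"dz":0,"hand":1},{"wx":0,"wy":0,"wz":0,"dx":0,"dy":0,"dz":0.025,"hand":1},{"wx":0,"wy":0,"wz":0,"dx":0,"dy":0,"dz":0.025,"hand":1}]'
python3 - <<'E'
from h import *
rel([.469,-.168,0],-42)
f=ctrl.grab_frame("side");x,y=310,325;im=cv2.resize(f["color"][y-40:y+40,x-50:x+50],(800,640),interpolation=cv2.INTER_CUBIC)[:600]
s=ctrl.state();c=np.array(s["eef_pos"]);u=np.array([-.665,-.747,0])
for w in(.047,.053,.0595):
  for z in (0,.01,.02):
    p=(proj(f,np.r_[(c+u*w)[:2],z])-[x-50,y-40]+.5)*8;print(w,z,p.round());cv2.circle(im,tuple(p.astype(int).tolist()),3,(0,0,255),-1)
cv2.imwrite("pics/tip.png",im)
E
```

```text
t: 4.08
eef_pos: [0.469, -0.1685, -0.0055]
tool_rot: [-3.141, -0.0, -0.728]
ft_force: [0.0, -0.3, 0.4]
grip_width: 0.094
finger_force: 0.0
t 4.08 pos [ 0.469  -0.1685 -0.0055] rpy deg [-180.    -0.   -41.7] F [ 0.  -0.3  0.4] w 0.094 j [ 0.48  0.47 -0.23  2.05  0.18  0.63 -2.17]
tool shift units [-0.002 -0.002 -0.028] turn wx,wy,wz units [-0.   -0.01  0.05]
0.047 0 [342. 484.]
0.047 0.01 [341. 461.]
0.047 0.02 [340. 437.]
0.053 0 [327. 501.]
0.053 0.01 [326. 477.]
0.053 0.02 [325. 453.]
0.0595 0 [311. 519.]
0.0595 0.01 [310. 496.]
0.0595 0.02 [308. 472.]
```

View pics/tip.png

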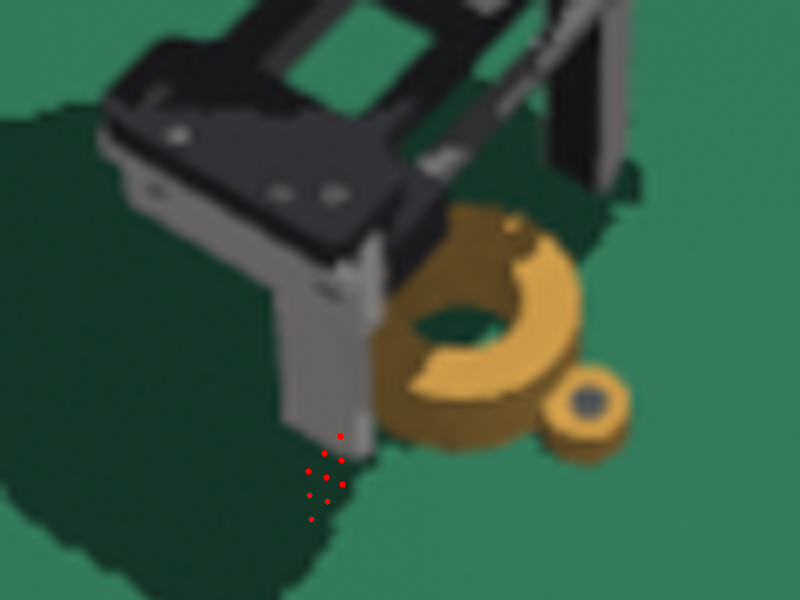

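The pad tip at about (372,456) casts to z ≈ 0.018 while the reported TCP is at -0.0055. The real tips therefore sit about 20–23 mm above the reported TCP, which agrees with the missed grasp. I'll go 10 mm lower in small steps with a force check, then close.

```bash
python3 -m crank '[{"wx":0,"wy":0,"wz":0,"dx":0,"dy":0,"dz":0.02,"hand":1},{"wx":0,"wy":0,"wz":0,"dx":0,"dy":0,"dz":0.02,"hand":1},{"wx":0,"wy":0,"wz":0,"dx":0,"dy":0,"dz":0.01,"hand":1}]'
python3 -m crank '[{"wx":0,"wy":0,"wz":0,"dx":0,"dy":0,"dz":0,"hand":0},{"wx":0,"wy":0,"wz":0,"dx":0,"dy":0,"dz":0,"hand":0},{"wx":0,"wy":0,"wz":0,"dx":0,"dy":0,"dz":0,"hand":0},{"wx":0,"wy":0,"wz":0,"dx":0,"dy":0,"dz":0,"hand":0},{"wx":0,"wy":0,"wz":0,"dx":0,"dy":0,"dz":0,"hand":0},{"wx":0,"wy":0,"wz":0,"dx":0,"dy":0,"dz":0,"hand":0},{"wx":0,"wy":0,"wz":0,"dx":0,"dy":0,"dz":0,"hand":0}]'
```

```text
t: 4.38
eef_pos: [0.4685, -0.1683, -0.016]
tool_rot: [3.141, 0.001, -0.728]
ft_force: [0.6, 0.9, -0.6]
grip_width: 0.0941
finger_force: 0.0
t: 4.97
eef_pos: [0.4688, -0.1685, -0.0151]
tool_rot: [3.142, -0.0, -0.728]
ft_force: [-0.4, 0.4, 2.0]
grip_width: 0.06
finger_force: 30.0
```

```bash
python3 -m crank '[{"wx":0,"wy":0,"wz":0,"dx":0,"dy":0,"dz":-0.1,"hand":0},{"wx":0,"wy":0,"wz":0,"dx":0,"dy":0,"dz":-0.15,"hand":0},{"wx":0,"wy":0,"wz":0,"dx":0,"dy":0,"dz":-0.2,"hand":0},{"wx":0,"wy":0,"wz":0,"dx":0,"dy":0,"dz":-0.2,"hand":0},{"wx":0,"wy":0,"wz":-0.5,"dx":0.02,"dy":-0.05,"dz":-0.05,"hand":0},{"wx":0,"wy":0,"wz":-1,"dx":0.03,"dy":-0.1,"dz":0,"hand":0}]'
python3 -m crank '[{"wx":0,"wy":0,"wz":-1,"dx":0.035,"dy":-0.17,"dz":0,"hand":0},{"wx":0,"wy":0,"wz":-1,"dx":0.035,"dy":-0.17,"dz":0,"hand":0},{"wx":0,"wy":0,"wz":-1,"dx":0.035,"dy":-0.17,"dz":0,"hand":0},{"wx":0,"wy":0,"wz":-1,"dx":0.035,"dy":-0.17,"dz":0,"hand":0},{"wx":0,"wy":0,"wz":-1,"dx":0.035,"dy":-0.17,"dz":0,"hand":0},{"wx":0,"wy":0,"wz":-1,"dx":0.035,"dy":-0.17,"dz":0,"hand":0},{"wx":0,"wy":0,"wz":-0.85,"dx":0.035,"dy":-0.1,"dz":0,"hand":0},{"wx":0,"wy":0,"wz":0,"dx":0,"dy":0,"dz":0,"hand":0},{"wx":0,"wy":0,"wz":0,"dx":0,"dy":0,"dz":0,"hand":0}]'
python3 -c "
from h import *
rel([.6372,.0985,.115],0)"
```

```text
t: 5.47
eef_pos: [0.4966, -0.1539, 0.1283]
tool_rot: [-3.141, -0.005, -0.599]
ft_force: [0.6, -0.7, -3.0]
grip_width: 0.0595
finger_force: 30.0
t: 6.22
eef_pos: [0.6173, 0.0408, 0.1242]
tool_rot: [-3.141, 0.001, 0.002]
ft_force: [0.5, -0.3, -3.2]
grip_width: 0.0596
finger_force: 30.0
t 6.22 pos [0.6173 0.0408 0.1242] rpy deg [-1.8e+02  1.0e-01  1.0e-01] F [ 0.5 -0.3 -3.2] w 0.0596 j [ 0.23  0.5  -0.47  1.67  0.25  1.03 -1.89]
tool shift units [ 0.1   -0.288  0.046] turn wx,wy,wz units [-0.01  0.01  0.02]
```

```bash
python3 -m crank '[{"wx":0,"wy":0,"wz":0,"dx":0.05,"dy":-0.14,"dz":0,"hand":0},{"wx":0,"wy":0,"wz":0,"dx":0.05,"dy":-0.14,"dz":0,"hand":0},{"wx":0,"wy":0,"wz":0,"dx":0,"dy":-0.008,"dz":0,"hand":0},{"wx":0,"wy":0,"wz":0,"dx":0,"dy":0,"dz":0,"hand":0},{"wx":0,"wy":0,"wz":0,"dx":0,"dy":0,"dz":0,"hand":0}]'
python3 - <<'E'
from h import *
rel([.6372,.0985,.115],0)
fr=grab();im=[cv2.resize(fr[v]["color"][y-50:y+50,x-66:x+67],(400,300),interpolation=cv2.INTER_CUBIC) for v,x,y in(("side",378,205),("top",283,180))]
cv2.imwrite("pics/over.png",np.vstack(im))
E
```

```text
t: 6.63
eef_pos: [0.6372, 0.0957, 0.1244]
tool_rot: [3.141, 0.001, -0.001]
ft_force: [0.2, -1.1, -2.2]
grip_width: 0.0597
finger_force: 30.0
t 6.63 pos [0.6372 0.0957 0.1244] rpy deg [ 1.8e+02  0.0e+00 -1.0e-01] F [ 0.2 -1.1 -2.2] w 0.0597 j [ 0.14  0.55 -0.47  1.6   0.27  1.06 -1.98]
tool shift units [ 0.    -0.014  0.047] turn wx,wy,wz units [ 0.01  0.01 -0.02]
```

View pics/over.png

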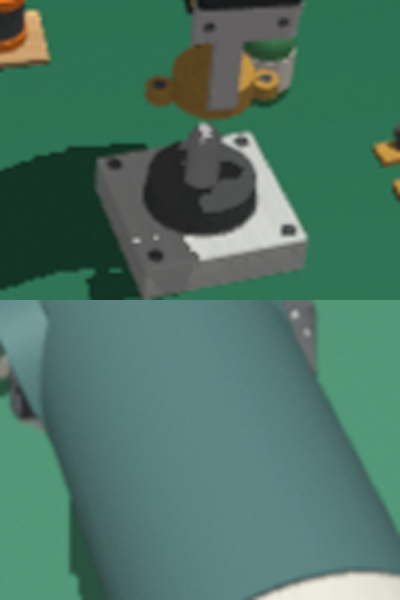

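```bash
python3 - <<'E'
from h import *
f=ctrl.grab_frame("side")
b=(355,165,412,198);m,_=nongreen(f,b,0,(10,32),110);k=big(m,b);print(cv2.boundingRect(k),cv2.minAreaRect(k))
x,y,w,h=cv2.boundingRect(k);print("mid x",plane(f,(x+(w-1)/2,183.2),.149),"crop ears",plane(f,(382.7,183.2),.152))
E
python3 -m crank '[{"wx":0,"wy":0,"wz":0,"dx":0,"dy":-0.014,"dz":0.05,"hand":0},{"wx":0,"wy":0,"wz":0,"dx":0,"dy":0,"dz":0.05,"hand":0},{"wx":0,"wy":0,"wz":0,"dx":0,"dy":0,"dz":0,"hand":0}]'
```

```text
(361, 170, 44, 24) ((382.41180419921875, 182.3529510498047), (41.71612548828125, 23.283418655395508), 14.03624439239502)
mid x [0.63883404 0.09451954 0.149     ] crop ears [0.63839978 0.09087479 0.152     ]
t: 7.03
eef_pos: [0.6361, 0.0994, 0.102]
tool_rot: [3.141, 0.003, 0.0]
ft_force: [-0.1, -0.3, -2.4]
grip_width: 0.06
finger_force: 30.0
```

```bash
python3 -m crank '[{"wx":0,"wy":0,"wz":0,"dx":0,"dy":0,"dz":0.04,"hand":0},{"wx":0,"wy":0,"wz":0,"dx":0,"dy":0,"dz":0.03,"hand":0},{"wx":0,"wy":0,"wz":0,"dx":0,"dy":0,"dz":0.02,"hand":0},{"wx":0,"wy":0,"wz":0,"dx":0,"dy":0,"dz":0.02,"hand":0},{"wx":0,"wy":0,"wz":0,"dx":0,"dy":0,"dz":0,"hand":0}]'
python3 -m crank '[{"wx":0,"wy":0,"wz":0,"dx":0,"dy":0,"dz":0.02,"hand":0},{"wx":0,"wy":0,"wz":0,"dx":0,"dy":0,"dz":0.01,"hand":0},{"wx":0,"wy":0,"wz":0,"dx":0,"dy":0,"dz":0,"hand":0}]'
```

```text
t: 7.45
eef_pos: [0.6371, 0.0999, 0.0818]
tool_rot: [3.142, 0.001, 0.0]
ft_force: [0.1, -0.2, -2.7]
grip_width: 0.06
finger_force: 30.0
t: 7.7
eef_pos: [0.6373, 0.0999, 0.0763]
tool_rot: [-3.142, 0.0, 0.0]
ft_force: [-0.1, 0.9, -2.1]
grip_width: 0.0599
finger_force: 30.0
```

```bash
python3 -m crank '[{"wx":0,"wy":0,"wz":0,"dx":0,"dy":0,"dz":0.04,"hand":0},{"wx":0,"wy":0,"wz":0,"dx":0,"dy":0,"dz":0.04,"hand":0},{"wx":0,"wy":0,"wz":0,"dx":0,"dy":0,"dz":0.04,"hand":0},{"wx":0,"wy":0,"wz":0,"dx":0,"dy":0,"dz":0.02,"hand":0},{"wx":0,"wy":0,"wz":0,"dx":0,"dy":0,"dz":0,"hand":0},{"wx":0,"wy":0,"wz":0,"dx":0,"dy":0,"dz":0,"hand":0}]'
python3 -m crank '[{"wx":0,"wy":0,"wz":0,"dx":0,"dy":0,"dz":0.005,"hand":0},{"wx":0,"wy":0,"wz":0,"dx":0,"dy":0,"dz":0,"hand":0}]'
python3 -m crank '[{"wx":0,"wy":0,"wz":0,"dx":0,"dy":0,"dz":0.005,"hand":0},{"wx":0,"wy":0,"wz":0,"dx":0,"dy":0,"dz":0,"hand":0}]'
```

```text
t: 8.2
eef_pos: [0.6373, 0.1, 0.0484]
tool_rot: [-3.142, 0.001, 0.0]
ft_force: [-0.3, 0.0, -2.1]
grip_width: 0.0601
finger_force: 30.0
t: 8.37
eef_pos: [0.6377, 0.1, 0.048]
tool_rot: [-3.142, -0.0, 0.0]
ft_force: [0.4, -0.2, -2.4]
grip_width: 0.0599
finger_force: 30.0
t: 8.53
eef_pos: [0.6375, 0.0999, 0.0468]
tool_rot: [-3.142, -0.0, 0.0]
ft_force: [-0.1, -0.3, -2.2]
grip_width: 0.0602
finger_force: 30.0
```

```bash
python3 -m crank '[{"wx":0,"wy":0,"wz":0,"dx":0,"dy":0,"dz":0.008,"hand":0},{"wx":0,"wy":0,"wz":0,"dx":0,"dy":0,"dz":0,"hand":0}]' | grep -E "eef|ft"
python3 -m crank '[{"wx":0,"wy":0,"wz":0,"dx":0,"dy":0,"dz":0.004,"hand":0},{"wx":0,"wy":0,"wz":0,"dx":0,"dy":0,"dz":0,"hand":0}]'| grep -E "eef|ft"
python3 -m crank '[{"wx":0,"wy":0,"wz":0,"dx":0,"dy":0,"dz":0.004,"hand":0},{"wx":0,"wy":0,"wz":0,"dx":0,"dy":0,"dz":0,"hand":0}]'| grep -E "eef|ft"
```

```text
eef_pos: [0.6374, 0.0999, 0.0449]
ft_force: [-0.4, 0.8, -2.6]
eef_pos: [0.6374, 0.0999, 0.0442]
ft_force: [0.3, -0.4, -2.5]
eef_pos: [0.6374, 0.0999, 0.0434]
ft_force: [0.7, -0.2, -2.4]
```

```bash
python3 -m crank '[{"wx":0,"wy":0,"wz":0,"dx":0,"dy":0,"dz":0.004,"hand":0},{"wx":0,"wy":0,"wz":0,"dx":0,"dy":0,"dz":0,"hand":0}]' | grep -E "eef|ft"
python3 -m crank '[{"wx":0,"wy":0,"wz":0,"dx":0,"dy":0,"dz":0.003,"hand":0},{"wx":0,"wy":0,"wz":0,"dx":0,"dy":0,"dz":0,"hand":0}]'| grep -E "eef|ft"
```

```text
eef_pos: [0.6375, 0.0999, 0.0427]
ft_force: [0.7, -0.2, -2.2]
eef_pos: [0.6376, 0.1, 0.0427]
ft_force: [-3.4, -1.0, 7.0]
```

Contact came at TCP z = 0.0427, so the disc top is at about 0.058, i.e. about 2 mm down, which is within the 0–4 mm given. I'll release and rise, then measure the ring and go to the collar.

```bash
python3 -m crank '[{"wx":0,"wy":0,"wz":0,"dx":0,"dy":0,"dz":-0.002,"hand":0},{"wx":0,"wy":0,"wz":0,"dx":0,"dy":0,"dz":0,"hand":1},{"wx":0,"wy":0,"wz":0,"dx":0,"dy":0,"dz":0,"hand":1},{"wx":0,"wy":0,"wz":0,"dx":0,"dy":0,"dz":0,"hand":1},{"wx":0,"wy":0,"wz":0,"dx":0,"dy":0,"dz":0,"hand":1},{"wx":0,"wy":0,"wz":0,"dx":0,"dy":0,"dz":0,"hand":1},{"wx":0,"wy":0,"wz":0,"dx":0,"dy":0,"dz":0,"hand":1},{"wx":0,"wy":0,"wz":0,"dx":0,"dy":0,"dz":-0.1,"hand":1},{"wx":0,"wy":0,"wz":0,"dx":0,"dy":0,"dz":-0.15,"hand":1},{"wx":0,"wy":0,"wz":0,"dx":0,"dy":0,"dz":-0.15,"hand":1}]'
python3 -c "
from h import *
rel([.579,-.3005,.115],0)"
```

```text
t: 10.2
eef_pos: [0.6368, 0.0999, 0.1229]
tool_rot: [-3.142, 0.002, 0.0]
ft_force: [-0.4, -1.1, 0.6]
grip_width: 0.0938
finger_force: 0.0
t 10.2 pos [0.6368 0.0999 0.1229] rpy deg [-1.8e+02  1.0e-01  0.0e+00] F [-0.4 -1.1  0.6] w 0.0938 j [ 0.13  0.55 -0.47  1.6   0.27  1.06 -1.98]
tool shift units [-0.29   2.002  0.04 ] turn wx,wy,wz units [-0.    0.02  0.01]
```

```bash
python3 -m crank '[{"wx":0,"wy":0,"wz":0,"dx":-0.03,"dy":0.1,"dz":0,"hand":1},{"wx":0,"wy":0,"wz":0,"dx":-0.03,"dy":0.2,"dz":0,"hand":1},{"wx":0,"wy":0,"wz":0,"dx":-0.03,"dy":0.2,"dz":0,"hand":1},{"wx":0,"wy":0,"wz":0,"dx":-0.03,"dy":0.2,"dz":0,"hand":1},{"wx":0,"wy":0,"wz":0,"dx":-0.03,"dy":0.2,"dz":0,"hand":1},{"wx":0,"wy":0,"wz":0,"dx":-0.03,"dy":0.2,"dz":0,"hand":1},{"wx":0,"wy":0,"wz":0,"dx":-0.03,"dy":0.2,"dz":0,"hand":1},{"wx":0,"wy":0,"wz":0,"dx":-0.03,"dy":0.2,"dz":0,"hand":1},{"wx":0,"wy":0,"wz":0,"dx":-0.03,"dy":0.2,"dz":0,"hand":1},{"wx":0,"wy":0,"wz":0,"dx":-0.02,"dy":0.2,"dz":0,"hand":1},{"wx":0,"wy":0,"wz":0,"dx":0,"dy":0.1,"dz":0,"hand":1},{"wx":0,"wy":0,"wz":0,"dx":0,"dy":0,"dz":0,"hand":1}]'
python3 - <<'E'
from h import *
rel([.5795,-.3,.010],0)
fr=grab()
im=[cv2.resize(fr[v]["color"][y-50:y+50,x-66:x+67],(400,300),interpolation=cv2.INTER_CUBIC) for v,x,y in(("side",378,205),("top",283,180),("side",384,350),("top",460,200))]
cv2.imwrite("pics/on1.png",np.vstack([np.hstack(im[:2]),np.hstack(im[2:])]))
E
```

```text
t: 11.2
eef_pos: [0.5778, -0.3063, 0.1221]
tool_rot: [3.14, 0.001, -0.006]
ft_force: [0.3, 0.2, 0.1]
grip_width: 0.0939
finger_force: 0.0
t 11.2 pos [ 0.5778 -0.3063  0.1221] rpy deg [ 1.799e+02  1.000e-01 -4.000e-01] F [0.3 0.2 0.1] w 0.0939 j [ 0.71  0.55 -0.39  1.58  0.23  1.06 -1.31]
tool shift units [ 0.009 -0.032  0.56 ] turn wx,wy,wz units [ 0.02  0.01 -0.07]
```

View pics/on1.png

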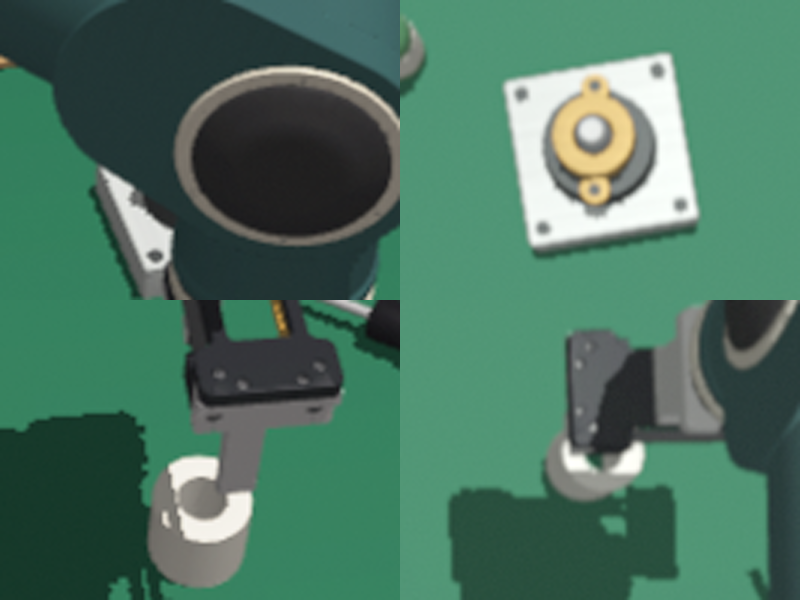

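The top crop shows the brass ring centred on the post with its ears along x, at (594,131). The collar is under the fingers at lower-left crop (200,500). Next I'll grip the collar.

```bash
python3 -m crank '[{"wx":0,"wy":0,"wz":-0.07,"dx":0.009,"dy":-0.032,"dz":0.1,"hand":1},{"wx":0,"wy":0,"wz":0,"dx":0,"dy":0,"dz":0.1,"hand":1},{"wx":0,"wy":0,"wz":0,"dx":0,"dy":0,"dz":0.06,"hand":1},{"wx":0,"wy":0,"wz":0,"dx":0,"dy":0,"dz":0,"hand":1}]'
python3 -m crank '[{"wx":0,"wy":0,"wz":0,"dx":0,"dy":0,"dz":0.12,"hand":1},{"wx":0,"wy":0,"wz":0,"dx":0,"dy":0,"dz":0.15,"hand":1},{"wx":0,"wy":0,"wz":0,"dx":0,"dy":0,"dz":0.08,"hand":1},{"wx":0,"wy":0,"wz":0,"dx":0,"dy":0,"dz":0,"hand":0},{"wx":0,"wy":0,"wz":0,"dx":0,"dy":0,"dz":0,"hand":0},{"wx":0,"wy":0,"wz":0,"dx":0,"dy":0,"dz":0,"hand":0},{"wx":0,"wy":0,"wz":0,"dx":0,"dy":0,"dz":0,"hand":0},{"wx":0,"wy":0,"wz":0,"dx":0,"dy":0,"dz":0,"hand":0},{"wx":0,"wy":0,"wz":0,"dx":0,"dy":0,"dz":0,"hand":0},{"wx":0,"wy":0,"wz":0,"dx":0,"dy":0,"dz":0,"hand":0}]'
python3 -c "
from h import *
rel([.6375,.1,.14],0)"
```

```text
t: 11.63
eef_pos: [0.5803, -0.2919, 0.0681]
tool_rot: [-3.14, 0.003, 0.008]
ft_force: [0.6, 0.5, -0.8]
grip_width: 0.0944
finger_force: 0.0
t: 12.47
eef_pos: [0.582, -0.2944, 0.0018]
tool_rot: [3.14, -0.002, 0.006]
ft_force: [-0.5, -1.6, 8.2]
grip_width: 0.0589
finger_force: 29.8
t 12.47 pos [ 0.582  -0.2944  0.0018] rpy deg [ 1.799e+02 -1.000e-01  3.000e-01] F [-0.5 -1.6  8.2] w 0.0589 j [ 0.67  0.69 -0.35  1.65  0.3   0.85 -1.37]
tool shift units [ 0.29  -1.969 -0.693] turn wx,wy,wz units [ 0.01 -0.02  0.07]
```

```bash
python3 -m crank '[{"wx":0,"wy":0,"wz":0,"dx":0,"dy":0,"dz":0,"hand":1},{"wx":0,"wy":0,"wz":0,"dx":0,"dy":0,"dz":0,"hand":1},{"wx":0,"wy":0,"wz":0,"dx":0,"dy":0,"dz":0,"hand":1},{"wx":0,"wy":0,"wz":0,"dx":0,"dy":0,"dz":0,"hand":1}]'
python3 - <<'E'
from h import *
f=ctrl.grab_frame("side");rel([.5795,-.2965,.002],0)
im=cv2.resize(f["color"][315:415,318:451],(800,600),interpolation=cv2.INTER_CUBIC);cv2.imwrite("pics/col.png",im)
E
```

```text
t: 12.8
eef_pos: [0.5813, -0.2936, 0.0005]
tool_rot: [-3.141, 0.0, 0.006]
ft_force: [0.8, 0.0, 0.3]
grip_width: 0.0822
finger_force: 0.0
t 12.85 pos [ 5.813e-01 -2.935e-01  5.000e-04] rpy deg [-180.     0.     0.4] F [ 0.6  0.8 -1.1] w 0.0859 j [ 0.67  0.69 -0.35  1.65  0.3   0.85 -1.37]
tool shift units [-0.009  0.015 -0.008] turn wx,wy,wz units [-0.    0.    0.07]
```

View pics/col.png

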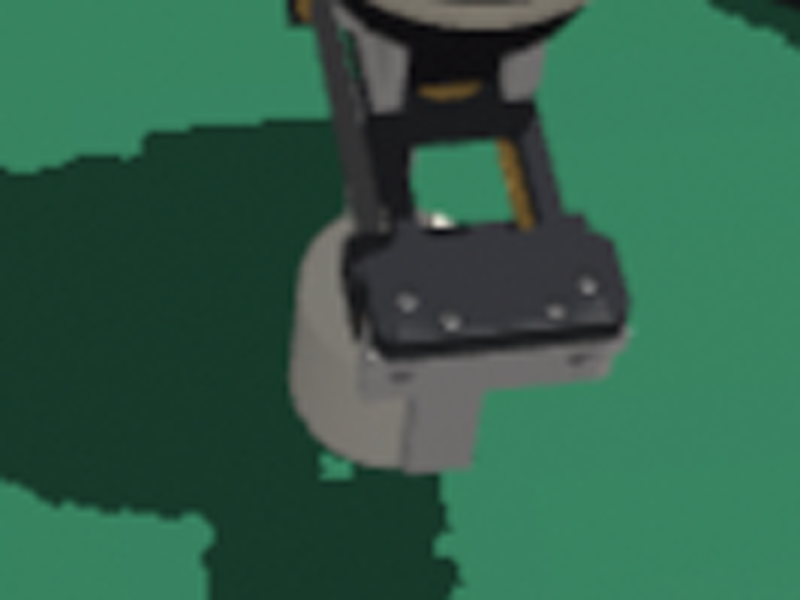

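The collar's left edge is at (292,350) and the finger centre at (440,430). The collar sits left of the grip axis and has shifted a few mm, so I'll rise, move aside and measure it again.

```bash
python3 -m crank '[{"wx":0,"wy":0,"wz":0,"dx":0,"dy":0,"dz":0,"hand":1},{"wx":0,"wy":0,"wz":0,"dx":0,"dy":0,"dz":-0.15,"hand":1},{"wx":0,"wy":0,"wz":0,"dx":0,"dy":0,"dz":-0.2,"hand":1},{"wx":0,"wy":0,"wz":0,"dx":0,"dy":0,"dz":-0.2,"hand":1},{"wx":0,"wy":0,"wz":0,"dx":0,"dy":-0.2,"dz":-0.05,"hand":1},{"wx":0,"wy":0,"wz":0,"dx":0,"dy":-0.2,"dz":0,"hand":1},{"wx":0,"wy":0,"wz":0,"dx":0,"dy":-0.2,"dz":0,"hand":1},{"wx":0,"wy":0,"wz":0,"dx":0,"dy":-0.2,"dz":0,"hand":1},{"wx":0,"wy":0,"wz":0,"dx":0,"dy":-0.2,"dz":0,"hand":1}]' | head -2
cat > col.py <<'E'
from h import *
fr=grab();np.set_printoptions(precision=4,suppress=True);E={}
for v,b,t in(("side",(350,335,420,410),162),("top",(430,170,495,235),185)):
    m,h=nongreen(fr[v],b,t)
    k=big(m,b);e=cv2.fitEllipse(cv2.convexHull(k));E[v]=e[0];print(v,np.round(e[0],1),np.round(e[1],1),round(e[2]),cv2.boundingRect(k))
    m,h=nongreen(fr[v],b,100 if v=="side" else 100);print("whole",cv2.boundingRect(big(m,b)))
print(*tri(fr,E["side"],E["top"]),plane(fr["side"],E["side"],.054),plane(fr["top"],E["top"],.054))
E
python3 col.py
```

```text
t: 13.6
eef_pos: [0.5797, -0.092, 0.1207]
side [383.9 363. ] [28.4 33.4] 104 (368, 349, 33, 29)
whole (367, 349, 34, 44)
top [460.3 200.1] [22.5 28. ] 166 (450, 187, 23, 28)
whole (449, 187, 24, 30)
[ 0.578  -0.2971  0.0583] 4.0095950786084346e-05 [ 0.5788 -0.2943  0.054 ] [ 0.5787 -0.2983  0.054 ]
```

```bash
python3 -m crank '[{"wx":0,"wy":0,"wz":0,"dx":0,"dy":-0.2,"dz":0,"hand":1},{"wx":0,"wy":0,"wz":0,"dx":0,"dy":-0.2,"dz":0,"hand":1},{"wx":0,"wy":0,"wz":0,"dx":0,"dy":-0.1,"dz":0,"hand":1},{"wx":0,"wy":0,"wz":0,"dx":0,"dy":0,"dz":0,"hand":1}]' | head -2
python3 col.py; python3 -c "
from h import *
rel([.5785,-.295,.12],0)"
```

```text
t: 14.03
eef_pos: [0.5792, 0.0119, 0.1209]
side [383.9 363. ] [28.2 33.2] 105 (368, 349, 33, 29)
whole (367, 349, 34, 44)
top [458.4 200.5] [26.7 27.6] 124 (445, 187, 28, 28)
whole (440, 187, 33, 31)
[ 0.5784 -0.2941  0.0535] 0.0008369692517390984 [ 0.5787 -0.2944  0.054 ] [ 0.5779 -0.2939  0.054 ]
t 14.13 pos [0.5795 0.0067 0.1205] rpy deg [180.    0.    0.4] F [ 0.1 -0.5  0.3] w 0.0942 j [ 0.31  0.44 -0.48  1.77  0.24  0.99 -1.83]
tool shift units [-0.017  1.508  0.003] turn wx,wy,wz units [0.   0.   0.09]
```

```bash
python3 -m crank '[{"wx":0,"wy":0,"wz":0.09,"dx":-0.005,"dy":0.1,"dz":0,"hand":1},{"wx":0,"wy":0,"wz":0,"dx":0,"dy":0.2,"dz":0,"hand":1},{"wx":0,"wy":0,"wz":0,"dx":0,"dy":0.2,"dz":0,"hand":1},{"wx":0,"wy":0,"wz":0,"dx":0,"dy":0.2,"dz":0,"hand":1},{"wx":0,"wy":0,"wz":0,"dx":0,"dy":0.2,"dz":0,"hand":1},{"wx":0,"wy":0,"wz":0,"dx":0,"dy":0.2,"dz":0,"hand":1},{"wx":0,"wy":0,"wz":0,"dx":0,"dy":0.2,"dz":0,"hand":1},{"wx":0,"wy":0,"wz":0,"dx":0,"dy":0.1,"dz":0,"hand":1},{"wx":0,"wy":0,"wz":0,"dx":0,"dy":0.1,"dz":0,"hand":1},{"wx":0,"wy":0,"wz":0,"dx":0,"dy":0,"dz":0,"hand":1},{"wx":0,"wy":0,"wz":0,"dx":0,"dy":0,"dz":0,"hand":1},{"wx":0,"wy":0,"wz":0,"dx":0,"dy":0,"dz":0,"hand":1}]' | head -2
python3 -c "
from h import *
rel([.5785,-.294,.0],0)"
```

```text
t: 15.13
eef_pos: [0.5778, -0.2939, 0.1204]
t 15.13 pos [ 0.5778 -0.2939  0.1204] rpy deg [-1.8e+02  0.0e+00 -1.0e-01] F [0.4 0.5 0.4] w 0.0939 j [ 0.7   0.54 -0.39  1.59  0.23  1.05 -1.32]
tool shift units [0.004 0.001 0.602] turn wx,wy,wz units [-0.    0.   -0.02]
```

```bash
python3 -m crank '[{"wx":0,"wy":0,"wz":0,"dx":0.003,"dy":0,"dz":0.1,"hand":1},{"wx":0,"wy":0,"wz":0,"dx":0,"dy":0,"dz":0.2,"hand":1},{"wx":0,"wy":0,"wz":0,"dx":0,"dy":0,"dz":0.2,"hand":1},{"wx":0,"wy":0,"wz":0,"dx":0,"dy":0,"dz":0.09,"hand":1},{"wx":0,"wy":0,"wz":0,"dx":0,"dy":0,"dz":0,"hand":1}]' | grep -E "eef|ft"
python3 -m crank '[{"wx":0,"wy":0,"wz":0,"dx":0,"dy":0,"dz":0,"hand":0},{"wx":0,"wy":0,"wz":0,"dx":0,"dy":0,"dz":0,"hand":0},{"wx":0,"wy":0,"wz":0,"dx":0,"dy":0,"dz":0,"hand":0},{"wx":0,"wy":0,"wz":0,"dx":0,"dy":0,"dz":0,"hand":0},{"wx":0,"wy":0,"wz":0,"dx":0,"dy":0,"dz":0,"hand":0},{"wx":0,"wy":0,"wz":0,"dx":0,"dy":0,"dz":0,"hand":0},{"wx":0,"wy":0,"wz":0,"dx":0,"dy":0,"dz":0,"hand":0},{"wx":0,"wy":0,"wz":0,"dx":0,"dy":0,"dz":0,"hand":0}]'
```

```text
eef_pos: [0.5763, -0.2916, -0.0017]
ft_force: [-0.6, -0.3, 0.0]
t: 16.22
eef_pos: [0.5792, -0.294, 0.0034]
tool_rot: [3.141, -0.001, -0.002]
ft_force: [-2.7, 0.3, 8.0]
grip_width: 0.0591
finger_force: 30.8
```

```bash
python3 -m crank '[{"wx":0,"wy":0,"wz":0,"dx":0,"dy":0,"dz":-0.05,"hand":0},{"wx":0,"wy":0,"wz":0,"dx":0,"dy":0,"dz":-0.15,"hand":0},{"wx":0,"wy":0,"wz":0,"dx":0,"dy":0,"dz":-0.2,"hand":0},{"wx":0,"wy":0,"wz":0,"dx":0,"dy":0,"dz":-0.2,"hand":0},{"wx":0,"wy":0,"wz":0,"dx":0.03,"dy":-0.1,"dz":-0.05,"hand":0},{"wx":0,"wy":0,"wz":0,"dx":0.03,"dy":-0.2,"dz":0,"hand":0},{"wx":0,"wy":0,"wz":0,"dx":0.03,"dy":-0.2,"dz":0,"hand":0},{"wx":0,"wy":0,"wz":0,"dx":0.03,"dy":-0.2,"dz":0,"hand":0},{"wx":0,"wy":0,"wz":0,"dx":0.03,"dy":-0.2,"dz":0,"hand":0},{"wx":0,"wy":0,"wz":0,"dx":0.03,"dy":-0.2,"dz":0,"hand":0}]'
python3 -m crank '[{"wx":0,"wy":0,"wz":0,"dx":0.03,"dy":-0.2,"dz":0,"hand":0},{"wx":0,"wy":0,"wz":0,"dx":0.03,"dy":-0.2,"dz":0,"hand":0},{"wx":0,"wy":0,"wz":0,"dx":0.03,"dy":-0.2,"dz":0,"hand":0},{"wx":0,"wy":0,"wz":0,"dx":0.02,"dy":-0.1,"dz":0,"hand":0},{"wx":0,"wy":0,"wz":0,"dx":0,"dy":-0.1,"dz":0,"hand":0},{"wx":0,"wy":0,"wz":0,"dx":0,"dy":0,"dz":0,"hand":0},{"wx":0,"wy":0,"wz":0,"dx":0,"dy":0,"dz":0,"hand":0},{"wx":0,"wy":0,"wz":0,"dx":0,"dy":0,"dz":0,"hand":0},{"wx":0,"wy":0,"wz":0,"dx":0,"dy":0,"dz":0,"hand":0}]'
python3 -c "
from h import *
rel([.6378,.0995,.12],0)"
```

```text
t: 17.05
eef_pos: [0.6149, -0.0719, 0.1334]
tool_rot: [3.141, -0.0, -0.002]
ft_force: [1.4, 0.2, -2.5]
grip_width: 0.0592
finger_force: 30.8
t: 17.8
eef_pos: [0.6374, 0.0849, 0.1327]
tool_rot: [3.141, 0.0, -0.003]
ft_force: [-0.6, 0.7, -1.8]
grip_width: 0.0591
finger_force: 30.8
t 17.8 pos [0.6374 0.0849 0.1327] rpy deg [180.    0.   -0.2] F [-0.6  0.7 -1.8] w 0.0591 j [ 0.16  0.53 -0.47  1.6   0.27  1.08 -1.96]
tool shift units [ 0.002 -0.073  0.064] turn wx,wy,wz units [ 0.01  0.   -0.03]
```

```bash
python3 -m crank '[{"wx":0,"wy":0,"wz":0,"dx":0.002,"dy":-0.073,"dz":0,"hand":0},{"wx":0,"wy":0,"wz":0,"dx":0,"dy":0,"dz":0,"hand":0},{"wx":0,"wy":0,"wz":0,"dx":0,"dy":0,"dz":0,"hand":0},{"wx":0,"wy":0,"wz":0,"dx":0,"dy":0,"dz":0,"hand":0}]'
python3 - <<'E'
from h import *
f=ctrl.grab_frame("side");x,y=381,185
im=cv2.resize(f["color"][y-50:y+50,x-66:x+67],(800,600),interpolation=cv2.INTER_CUBIC)
c=np.array([.6375,.099,0])
for z in(.13,.184):
  for a in np.linspace(0,6.28,40):
    p=(proj(f,c+[.03*np.cos(a),.03*np.sin(a),z])-[x-66,y-50]+.5)*6;cv2.circle(im,tuple(p.astype(int).tolist()),1,(0,0,255),-1)
for z in(.102,):
    p=(proj(f,c+[0,0,z])-[x-66,y-50]+.5)*6;cv2.circle(im,tuple(p.astype(int).tolist()),3,(255,0,255),-1)
cv2.imwrite("pics/colover.png",im)
h=nongreen(f,(355,150,415,200),60)[1];print(h[30,5:45].tolist())
E
```

```text
t: 18.13
eef_pos: [0.6378, 0.1004, 0.1325]
tool_rot: [3.141, 0.0, -0.002]
ft_force: [-0.5, -1.0, -1.6]
grip_width: 0.0591
finger_force: 30.8
[[77, 154, 114], [76, 157, 114], [77, 156, 113], [77, 157, 114], [77, 156, 113], [76, 157, 114], [77, 156, 113], [76, 136, 111], [68, 47, 103], [21, 18, 101], [19, 20, 103], [19, 19, 105], [19, 19, 105], [19, 19, 107], [19, 19, 108], [20, 21, 109], [19, 19, 109], [23, 19, 110], [23, 19, 110], [20, 21, 111], [19, 18, 111], [15, 11, 97], [15, 5, 94], [15, 5, 99], [0, 8, 100], [170, 8, 100], [0, 5, 99], [0, 8, 100], [0, 8, 100], [0, 5, 99], [10, 8, 100], [12, 12, 106], [20, 19, 123], [18, 19, 131], [19, 21, 132], [18, 21, 122], [16, 25, 112], [16, 25, 110], [18, 23, 111], [18, 23, 112]]
```

View pics/colover.png

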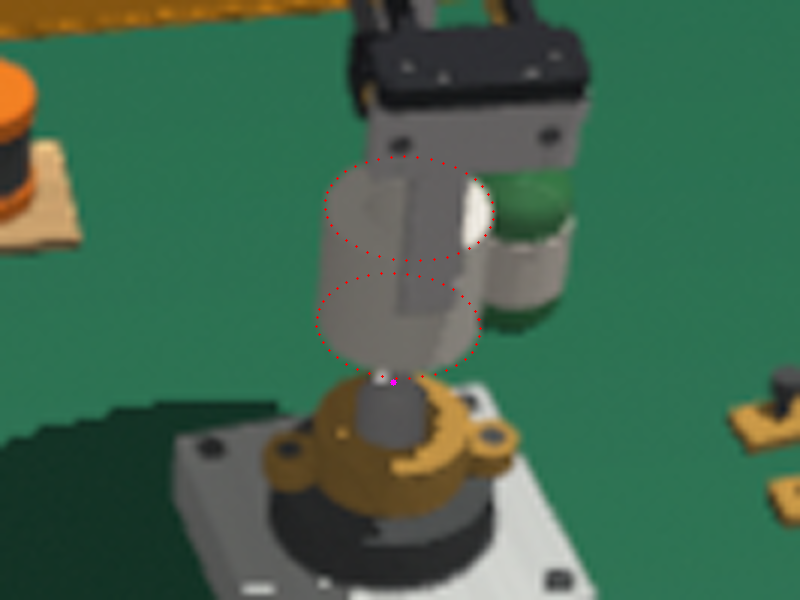

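The collar is upright, and its rim and base match the predicted ellipses, centred over the post tip at (390,380). The brass ring lies flat on the disc. Next I'll thread the collar, with force checks.

```bash
python3 -m crank '[{"wx":0,"wy":0,"wz":0,"dx":0,"dy":-0.0,"dz":0.06,"hand":0},{"wx":0,"wy":0,"wz":0,"dx":0,"dy":0,"dz":0.05,"hand":0},{"wx":0,"wy":0,"wz":0,"dx":0,"dy":0,"dz":0.02,"hand":0},{"wx":0,"wy":0,"wz":0,"dx":0,"dy":0,"dz":0,"hand":0}]'|grep -E "eef|ft"
python3 -m crank '[{"wx":0,"wy":0,"wz":0,"dx":0,"dy":0,"dz":0.02,"hand":0},{"wx":0,"wy":0,"wz":0,"dx":0,"dy":0,"dz":0.01,"hand":0},{"wx":0,"wy":0,"wz":0,"dx":0,"dy":0,"dz":0,"hand":0}]'|grep -E "eef|ft"
python3 -m crank '[{"wx":0,"wy":0,"wz":0,"dx":0,"dy":0,"dz":0.02,"hand":0},{"wx":0,"wy":0,"wz":0,"dx":0,"dy":0,"dz":0.01,"hand":0},{"wx":0,"wy":0,"wz":0,"dx":0,"dy":0,"dz":0,"hand":0}]'|grep -E "eef|ft"
```

```text
eef_pos: [0.6368, 0.1004, 0.1046]
ft_force: [-0.1, -0.2, -1.8]
eef_pos: [0.6376, 0.1008, 0.1002]
ft_force: [0.0, 0.6, -1.4]
eef_pos: [0.6375, 0.1007, 0.0941]
ft_force: [0.2, 0.6, -1.1]
```

```bash
python3 -m crank '[{"wx":0,"wy":0,"wz":0,"dx":0,"dy":-0.0,"dz":0.02,"hand":0},{"wx":0,"wy":0,"wz":0,"dx":0,"dy":0,"dz":0.008,"hand":0},{"wx":0,"wy":0,"wz":0,"dx":0,"dy":0,"dz":0,"hand":0}]'|grep -E "eef|ft"
python3 -m crank '[{"wx":0,"wy":0,"wz":0,"dx":0,"dy":0,"dz":0.005,"hand":0},{"wx":0,"wy":0,"wz":0,"dx":0,"dy":0,"dz":0,"hand":0}]'|grep -E "eef|ft"
python3 -m crank '[{"wx":0,"wy":0,"wz":0,"dx":0,"dy":0,"dz":0.003,"hand":0},{"wx":0,"wy":0,"wz":0,"dx":0,"dy":0,"dz":0,"hand":0}]'|grep -E "eef|ft"
```

```text
eef_pos: [0.6375, 0.1007, 0.0884]
ft_force: [-0.8, -0.7, -1.7]
eef_pos: [0.6378, 0.1008, 0.0878]
ft_force: [-0.2, -0.2, -1.8]
eef_pos: [0.6378, 0.1008, 0.0874]
ft_force: [-0.1, -0.5, -1.9]
```

```bash
python3 -m crank '[{"wx":0,"wy":0,"wz":0,"dx":0,"dy":0,"dz":0.003,"hand":0},{"wx":0,"wy":0,"wz":0,"dx":0,"dy":0,"dz":0,"hand":0}]'|grep -E "eef|ft"
```

```text
eef_pos: [0.6378, 0.1008, 0.0867]
ft_force: [0.2, -0.3, -1.2]
```

```bash
python3 -m crank '[{"wx":0,"wy":0,"wz":0,"dx":0,"dy":0,"dz":0.004,"hand":0},{"wx":0,"wy":0,"wz":0,"dx":0,"dy":0,"dz":0,"hand":0}]'|grep -E "eef|ft"
python3 -m crank '[{"wx":0,"wy":0,"wz":0,"dx":0,"dy":0,"dz":0.003,"hand":0},{"wx":0,"wy":0,"wz":0,"dx":0,"dy":0,"dz":0,"hand":0}]'|grep -E "eef|ft"
```

```text
eef_pos: [0.6377, 0.1008, 0.0858]
ft_force: [-0.2, -0.2, -3.0]
eef_pos: [0.6378, 0.1008, 0.0853]
ft_force: [-0.8, -0.1, -1.1]
```

```bash
python3 -m crank '[{"wx":0,"wy":0,"wz":0,"dx":0,"dy":0,"dz":0.003,"hand":0},{"wx":0,"wy":0,"wz":0,"dx":0,"dy":0,"dz":0,"hand":0}]'|grep -E "eef|ft"
```

```text
eef_pos: [0.6379, 0.1009, 0.0852]
ft_force: [-2.2, 0.2, 4.3]
```

```bash
python3 -m crank '[{"wx":0,"wy":0,"wz":0,"dx":0,"dy":0,"dz":-0.001,"hand":0},{"wx":0,"wy":0,"wz":0,"dx":0,"dy":0,"dz":0,"hand":1},{"wx":0,"wy":0,"wz":0,"dx":0,"dy":0,"dz":0,"hand":1},{"wx":0,"wy":0,"wz":0,"dx":0,"dy":0,"dz":0,"hand":1},{"wx":0,"wy":0,"wz":0,"dx":0,"dy":0,"dz":0,"hand":1},{"wx":0,"wy":0,"wz":0,"dx":0,"dy":0,"dz":0,"hand":1},{"wx":0,"wy":0,"wz":0,"dx":0,"dy":0,"dz":0,"hand":1},{"wx":0,"wy":0,"wz":0,"dx":0,"dy":0,"dz":-0.1,"hand":1},{"wx":0,"wy":0,"wz":0,"dx":0,"dy":0,"dz":-0.15,"hand":1},{"wx":0,"wy":0,"wz":0,"dx":0,"dy":0,"dz":-0.15,"hand":1}]'|grep -E "eef|ft|grip"
python3 -c "
from h import *
rel([.504,.3505,.16],1.4)"
```

```text
eef_pos: [0.6372, 0.1008, 0.1654]
ft_force: [-0.3, 0.6, 0.2]
grip_width: 0.0941
t 21.1 pos [0.6372 0.1008 0.1654] rpy deg [-1.8e+02  1.0e-01 -1.0e-01] F [-0.3  0.6  0.2] w 0.0941 j [ 0.14  0.51 -0.49  1.56  0.25  1.14 -1.97]
tool shift units [-0.667 -1.248  0.028] turn wx,wy,wz units [-0.    0.02 -0.3 ]
```

```bash
python3 -m crank '[{"wx":0,"wy":0,"wz":-0.2,"dx":-0.04,"dy":-0.06,"dz":0,"hand":1},{"wx":0,"wy":0,"wz":0,"dx":-0.08,"dy":-0.15,"dz":0,"hand":1},{"wx":0,"wy":0,"wz":0,"dx":-0.08,"dy":-0.15,"dz":0,"hand":1},{"wx":0,"wy":0,"wz":0,"dx":-0.08,"dy":-0.15,"dz":0,"hand":1},{"wx":0,"wy":0,"wz":0,"dx":-0.08,"dy":-0.15,"dz":0,"hand":1},{"wx":0,"wy":0,"wz":0,"dx":-0.08,"dy":-0.15,"dz":0,"hand":1},{"wx":0,"wy":0,"wz":0,"dx":-0.08,"dy":-0.15,"dz":0,"hand":1},{"wx":0,"wy":0,"wz":0,"dx":-0.08,"dy":-0.15,"dz":0,"hand":1},{"wx":0,"wy":0,"wz":0,"dx":-0.07,"dy":-0.14,"dz":0,"hand":1},{"wx":0,"wy":0,"wz":0,"dx":0,"dy":0,"dz":0,"hand":1},{"wx":0,"wy":0,"wz":0,"dx":0,"dy":0,"dz":0,"hand":1},{"wx":0,"wy":0,"wz":0,"dx":0,"dy":0,"dz":0,"hand":1}]'|grep -E "eef|ft|grip"
python3 - <<'E'
from h import *
rel([.504,.3505,.006],1)
# stack check: collar top in both views
fr=grab()
for v,b,t in(("side",(355,150,405,230),150),("top",(255,145,320,215),215)):
    h=nongreen(fr[v],b,t)[1];m=((h[...,1]<40)&(h[...,2]>t)).astype(np.uint8)*255
    for k in cv2.findContours(m,0,1,offset=b[:2])[0]:
        if cv2.contourArea(k)>60:print(v,cv2.boundingRect(k),cv2.contourArea(k))
c=np.array([.637,.099,.136]);print([ (v,proj(fr[v],c).round(1)) for v in fr])
E
```

```text
eef_pos: [0.5004, 0.3482, 0.1648]
ft_force: [-0.1, -0.5, -0.3]
grip_width: 0.094
t 22.1 pos [0.5004 0.3482 0.1648] rpy deg [180.   -0.    0.9] F [-0.1 -0.5 -0.3] w 0.094 j [-0.23  0.46 -0.57  1.65  0.27  1.11 -2.43]
tool shift units [ 0.018 -0.012  0.794] turn wx,wy,wz units [ 0.   -0.   -0.02]
side (394, 211, 11, 19) 109.5
side (368, 178, 27, 18) 347.0
top (255, 148, 61, 63) 2890.5
[('side', array([380.9, 186.6])), ('top', array([278.7, 169.3]))]
```

The collar top at side pixel (381,187) matches its predicted place at z = 0.136, so the disc has stayed up. Now I'll grip the mallet by its head, so the push is in line with the grip.

```bash
python3 -m crank '[{"wx":0,"wy":0,"wz":0,"dx":0.018,"dy":-0.012,"dz":0.1,"hand":1},{"wx":0,"wy":0,"wz":0,"dx":0,"dy":0,"dz":0.2,"hand":1},{"wx":0,"wy":0,"wz":0,"dx":0,"dy":0,"dz":0.2,"hand":1},{"wx":0,"wy":0,"wz":0,"dx":0,"dy":0,"dz":0.1,"hand":1},{"wx":0,"wy":0,"wz":0,"dx":0,"dy":0,"dz":0.1,"hand":1},{"wx":0,"wy":0,"wz":0,"dx":0,"dy":0,"dz":0.08,"hand":1},{"wx":0,"wy":0,"wz":0,"dx":0,"dy":0,"dz":0,"hand":1},{"wx":0,"wy":0,"wz":0,"dx":0,"dy":0,"dz":0,"hand":1}]'|grep -E "eef|ft|grip"
python3 -c "
from h import *
rel([.504,.3505,.006],1)"
```

```text
eef_pos: [0.5038, 0.3503, 0.0087]
ft_force: [0.1, -0.2, 0.5]
grip_width: 0.0939
t 22.87 pos [0.5038 0.3503 0.0087] rpy deg [1.8e+02 1.0e-01 8.0e-01] F [ 0.1 -0.2  0.5] w 0.0939 j [-0.29  0.65 -0.49  1.75  0.39  0.84 -2.52]
tool shift units [ 0.001 -0.001  0.014] turn wx,wy,wz units [ 0.01  0.01 -0.03]
```

```bash
python3 -m crank '[{"wx":0,"wy":0,"wz":0,"dx":0,"dy":0,"dz":0.01,"hand":0},{"wx":0,"wy":0,"wz":0,"dx":0,"dy":0,"dz":0,"hand":0},{"wx":0,"wy":0,"wz":0,"dx":0,"dy":0,"dz":0,"hand":0},{"wx":0,"wy":0,"wz":0,"dx":0,"dy":0,"dz":0,"hand":0},{"wx":0,"wy":0,"wz":0,"dx":0,"dy":0,"dz":0,"hand":0},{"wx":0,"wy":0,"wz":0,"dx":0,"dy":0,"dz":0,"hand":0},{"wx":0,"wy":0,"wz":0,"dx":0,"dy":0,"dz":0,"hand":0},{"wx":0,"wy":0,"wz":0,"dx":0,"dy":0,"dz":0,"hand":0},{"wx":0,"wy":0,"wz":0,"dx":0,"dy":0,"dz":0,"hand":0},{"wx":0,"wy":0,"wz":0,"dx":0,"dy":0,"dz":0,"hand":0}]'
```

```text
t: 23.7
eef_pos: [0.5038, 0.3511, 0.0071]
tool_rot: [3.142, -0.0, 0.016]
ft_force: [0.8, -2.2, 3.2]
grip_width: 0.0494
finger_force: 30.0
```

```bash
python3 -m crank '[{"wx":0,"wy":0,"wz":0,"dx":0,"dy":0,"dz":-0.03,"hand":0},{"wx":0,"wy":0,"wz":0,"dx":0,"dy":0,"dz":-0.05,"hand":0},{"wx":0,"wy":0,"wz":0,"dx":0,"dy":0,"dz":-0.08,"hand":0},{"wx":0,"wy":0,"wz":0,"dx":0,"dy":0,"dz":-0.12,"hand":0},{"wx":0,"wy":0,"wz":0,"dx":0,"dy":0,"dz":-0.14,"hand":0},{"wx":0,"wy":0,"wz":0,"dx":0,"dy":0,"dz":-0.14,"hand":0},{"wx":0,"wy":0,"wz":0,"dx":0,"dy":0,"dz":-0.12,"hand":0},{"wx":0,"wy":0,"wz":0,"dx":0,"dy":0,"dz":-0.06,"hand":0},{"wx":0,"wy":0,"wz":0,"dx":0,"dy":0,"dz":-0.03,"hand":0},{"wx":0,"wy":0,"wz":0,"dx":0,"dy":0,"dz":0,"hand":0}]'
python3 -m crank '[{"wx":0,"wy":0,"wz":0,"dx":0.025,"dy":0.05,"dz":0,"hand":0},{"wx":0,"wy":0,"wz":0,"dx":0.05,"dy":0.1,"dz":0,"hand":0},{"wx":0,"wy":0,"wz":0,"dx":0.07,"dy":0.14,"dz":0,"hand":0},{"wx":0,"wy":0,"wz":0,"dx":0.075,"dy":0.14,"dz":0,"hand":0},{"wx":0,"wy":0,"wz":0,"dx":0.075,"dy":0.14,"dz":0,"hand":0},{"wx":0,"wy":0,"wz":0,"dx":0.075,"dy":0.14,"dz":0,"hand":0},{"wx":0,"wy":0,"wz":0,"dx":0.075,"dy":0.14,"dz":0,"hand":0},{"wx":0,"wy":0,"wz":0,"dx":0.07,"dy":0.14,"dz":0,"hand":0},{"wx":0,"wy":0,"wz":0,"dx":0.06,"dy":0.12,"dz":0,"hand":0},{"wx":0,"wy":0,"wz":0,"dx":0.05,"dy":0.1,"dz":0,"hand":0},{"wx":0,"wy":0,"wz":0,"dx":0.025,"dy":0.05,"dz":0,"hand":0},{"wx":0,"wy":0,"wz":0,"dx":0,"dy":0,"dz":0,"hand":0}]'
python3 -c "
from h import *
rel([.6378,.1005,.145],1)"
```

```text
t: 24.53
eef_pos: [0.5038, 0.3514, 0.1617]
tool_rot: [-3.141, -0.001, 0.016]
ft_force: [0.1, 0.4, -3.4]
grip_width: 0.049
finger_force: 30.0
t: 25.53
eef_pos: [0.638, 0.0977, 0.1591]
tool_rot: [3.14, 0.002, 0.012]
ft_force: [0.4, -0.2, -2.6]
grip_width: 0.0494
finger_force: 30.0
t 25.53 pos [0.638  0.0977 0.1591] rpy deg [1.799e+02 1.000e-01 7.000e-01] F [ 0.4 -0.2 -2.6] w 0.0494 j [ 0.15  0.52 -0.49  1.56  0.26  1.13 -1.96]
tool shift units [-0.001 -0.014  0.071] turn wx,wy,wz units [ 0.01  0.03 -0.06]
```

```bash
python3 -m crank '[{"wx":0,"wy":0,"wz":0,"dx":0,"dy":-0.01,"dz":0.04,"hand":0},{"wx":0,"wy":0,"wz":0,"dx":0,"dy":0,"dz":0.04,"hand":0},{"wx":0,"wy":0,"wz":0,"dx":0,"dy":0,"dz":0.02,"hand":0},{"wx":0,"wy":0,"wz":0,"dx":0,"dy":0,"dz":0,"hand":0},{"wx":0,"wy":0,"wz":0,"dx":0,"dy":0,"dz":0,"hand":0}]'|grep -E "eef|ft|grip"
python3 -m crank '[{"wx":0,"wy":0,"wz":0,"dx":0,"dy":0,"dz":0.006,"hand":0},{"wx":0,"wy":0,"wz":0,"dx":0,"dy":0,"dz":0.006,"hand":0},{"wx":0,"wy":0,"wz":0,"dx":0,"dy":0,"dz":0.006,"hand":0},{"wx":0,"wy":0,"wz":0,"dx":0,"dy":0,"dz":0.006,"hand":0},{"wx":0,"wy":0,"wz":0,"dx":0,"dy":0,"dz":0.006,"hand":0}]'|grep -E "eef|ft|grip"
```

```text
eef_pos: [0.6371, 0.1041, 0.1405]
ft_force: [0.2, -1.3, -2.2]
grip_width: 0.0494
eef_pos: [0.6376, 0.1033, 0.135]
ft_force: [0.6, 1.2, 1.3]
grip_width: 0.0493
```

```bash
python3 -m crank '[{"wx":0,"wy":0,"wz":0,"dx":0,"dy":0,"dz":0.006,"hand":0},{"wx":0,"wy":0,"wz":0,"dx":0,"dy":0,"dz":0.006,"hand":0},{"wx":0,"wy":0,"wz":0,"dx":0,"dy":0,"dz":0.006,"hand":0},{"wx":0,"wy":0,"wz":0,"dx":0,"dy":0,"dz":0.006,"hand":0}]'|grep -E "eef|ft|grip"
python3 -m crank '[{"wx":0,"wy":0,"wz":0,"dx":0,"dy":0,"dz":0.008,"hand":0},{"wx":0,"wy":0,"wz":0,"dx":0,"dy":0,"dz":0.008,"hand":0},{"wx":0,"wy":0,"wz":0,"dx":0,"dy":0,"dz":0.008,"hand":0},{"wx":0,"wy":0,"wz":0,"dx":0,"dy":0,"dz":0.008,"hand":0}]'|grep -E "eef|ft|grip"
```

```text
eef_pos: [0.6384, 0.1035, 0.1312]
ft_force: [0.1, 0.2, 8.0]
grip_width: 0.0494
eef_pos: [0.6385, 0.1035, 0.1248]
ft_force: [0.2, 0.3, 7.7]
grip_width: 0.0497
```

Driving steadily at about 11 N. I'll continue toward home, expected at TCP z ≈ 0.113.

```bash
python3 -m crank '[{"wx":0,"wy":0,"wz":0,"dx":0,"dy":0,"dz":0.008,"hand":0},{"wx":0,"wy":0,"wz":0,"dx":0,"dy":0,"dz":0.008,"hand":0},{"wx":0,"wy":0,"wz":0,"dx":0,"dy":0,"dz":0.008,"hand":0},{"wx":0,"wy":0,"wz":0,"dx":0,"dy":0,"dz":0.008,"hand":0},{"wx":0,"wy":0,"wz":0,"dx":0,"dy":0,"dz":0.008,"hand":0}]'|grep -E "eef|ft|grip"
python3 -m crank '[{"wx":0,"wy":0,"wz":0,"dx":0,"dy":0,"dz":0.006,"hand":0},{"wx":0,"wy":0,"wz":0,"dx":0,"dy":0,"dz":0.004,"hand":0}]'|grep -E "eef|ft|grip"
```

```text
eef_pos: [0.6385, 0.1035, 0.1168]
ft_force: [0.5, -0.8, 7.8]
grip_width: 0.0493
eef_pos: [0.6384, 0.1035, 0.1147]
ft_force: [-0.1, -0.6, 7.9]
grip_width: 0.0493
```

```bash
python3 -m crank '[{"wx":0,"wy":0,"wz":0,"dx":0,"dy":0,"dz":0.004,"hand":0},{"wx":0,"wy":0,"wz":0,"dx":0,"dy":0,"dz":0.004,"hand":0}]'|grep -E "eef|ft|grip"
```

```text
eef_pos: [0.6385, 0.1035, 0.1132]
ft_force: [0.8, -0.4, 7.3]
grip_width: 0.049
```

```bash
python3 -m crank '[{"wx":0,"wy":0,"wz":0,"dx":0,"dy":0,"dz":0.004,"hand":0},{"wx":0,"wy":0,"wz":0,"dx":0,"dy":0,"dz":0,"hand":0}]'|grep -E "eef|ft|grip"
```

```text
eef_pos: [0.6387, 0.1036, 0.1128]
ft_force: [-1.7, -0.1, 12.7]
grip_width: 0.0489
```

```bash
python3 -m crank '[{"wx":0,"wy":0,"wz":0,"dx":0,"dy":0,"dz":0.004,"hand":0},{"wx":0,"wy":0,"wz":0,"dx":0,"dy":0,"dz":0,"hand":0}]'|grep -E "eef|ft|grip"
```

```text
eef_pos: [0.639, 0.1036, 0.1127]
ft_force: [-2.5, -0.9, 19.6]
grip_width: 0.0492
```

The force rose to about 23 N with no further travel at face z ≈ 0.114, which is exactly the home height. Now I'll lift and take the mallet back.

```bash
python3 -m crank '[{"wx":0,"wy":0,"wz":0,"dx":0,"dy":0,"dz":-0.02,"hand":0},{"wx":0,"wy":0,"wz":0,"dx":0,"dy":0,"dz":-0.06,"hand":0},{"wx":0,"wy":0,"wz":0,"dx":0,"dy":0,"dz":-0.1,"hand":0},{"wx":0,"wy":0,"wz":0,"dx":-0.025,"dy":-0.05,"dz":-0.06,"hand":0},{"wx":0,"wy":0,"wz":0,"dx":-0.05,"dy":-0.1,"dz":0,"hand":0},{"wx":0,"wy":0,"wz":0,"dx":-0.075,"dy":-0.14,"dz":0,"hand":0},{"wx":0,"wy":0,"wz":0,"dx":-0.075,"dy":-0.14,"dz":0,"hand":0},{"wx":0,"wy":0,"wz":0,"dx":-0.075,"dy":-0.14,"dz":0,"hand":0},{"wx":0,"wy":0,"wz":0,"dx":-0.075,"dy":-0.14,"dz":0,"hand":0},{"wx":0,"wy":0,"wz":0,"dx":-0.075,"dy":-0.14,"dz":0,"hand":0},{"wx":0,"wy":0,"wz":0,"dx":-0.07,"dy":-0.14,"dz":0,"hand":0},{"wx":0,"wy":0,"wz":0,"dx":-0.06,"dy":-0.1,"dz":0,"hand":0}]'|grep -E "eef|ft|grip"
python3 -m crank '[{"wx":0,"wy":0,"wz":0,"dx":-0.05,"dy":-0.1,"dz":0,"hand":0},{"wx":0,"wy":0,"wz":0,"dx":-0.025,"dy":-0.04,"dz":0,"hand":0},{"wx":0,"wy":0,"wz":0,"dx":0,"dy":0,"dz":0,"hand":0},{"wx":0,"wy":0,"wz":0,"dx":0,"dy":0,"dz":0,"hand":0},{"wx":0,"wy":0,"wz":0,"dx":0,"dy":0,"dz":0,"hand":0},{"wx":0,"wy":0,"wz":0,"dx":0,"dy":0,"dz":0,"hand":0}]'|grep -E "eef|ft|grip"
python3 - <<'E'
from h import *
rel([.5038,.3511,.007],.9)
fr=grab();v="side";b=(355,170,405,240)
h=nongreen(fr[v],b,0)[1];m=((h[...,1]<40)&(h[...,2]>150)).astype(np.uint8)*255
for k in cv2.findContours(m,0,1,offset=b[:2])[0]:
    if cv2.contourArea(k)>60:print(v,cv2.boundingRect(k),cv2.contourArea(k))
print([(z,proj(fr["side"],np.array([.637,.099,z])).round(1)) for z in(.114,.118,.136)])
b=(340,130,370,175)
E
```

```text
eef_pos: [0.5158, 0.3228, 0.1594]
ft_force: [0.0, 0.6, -3.3]
grip_width: 0.0493
eef_pos: [0.5034, 0.346, 0.1586]
ft_force: [0.5, -0.5, -3.0]
grip_width: 0.0494
t 29.62 pos [0.5034 0.346  0.1586] rpy deg [180.   -0.    0.8] F [ 0.5 -0.5 -3. ] w 0.0494 j [-0.23  0.47 -0.57  1.66  0.28  1.1  -2.43]
tool shift units [ 0.002 -0.026  0.758] turn wx,wy,wz units [ 0.   -0.   -0.02]
side (355, 185, 50, 55) 966.0
[(0.114, array([380.2, 194.2])), (0.118, array([380.3, 192.8])), (0.136, array([380.9, 186.6]))]
```

```bash
python3 - <<'E'
from h import *
f=ctrl.grab_frame("side");g=cv2.cvtColor(f["color"],cv2.COLOR_BGR2GRAY)
e=np.array([.5034,.346,.1876])
for d in(.16,.12,.08): print(d,proj(f,e-[d,d*.014,0]).round(1))
p=proj(f,e-[.16,0,0]).astype(int)
for dx in(.10,.13,.15):
    q=proj(f,e-[dx,0,0]);x=int(q[0]);ys=np.arange(int(q[1])-14,int(q[1])+16);print(x,q[1].round(1),list(zip(ys.tolist(),g[ys,x].tolist())))
E
```

```text
0.16 [243.8 113. ]
0.12 [260.5 112. ]
0.08 [277.1 110.9]
268 111.1 [(97, 80), (98, 82), (99, 81), (100, 82), (101, 82), (102, 82), (103, 81), (104, 81), (105, 82), (106, 68), (107, 14), (108, 14), (109, 15), (110, 16), (111, 16), (112, 16), (113, 13), (114, 15), (115, 14), (116, 14), (117, 13), (118, 14), (119, 36), (120, 67), (121, 83), (122, 83), (123, 83), (124, 83), (125, 83), (126, 83)]
256 111.8 [(97, 82), (98, 82), (99, 82), (100, 82), (101, 81), (102, 82), (103, 82), (104, 82), (105, 81), (106, 82), (107, 69), (108, 27), (109, 14), (110, 15), (111, 15), (112, 17), (113, 14), (114, 14), (115, 13), (116, 13), (117, 13), (118, 12), (119, 14), (120, 25), (121, 59), (122, 83), (123, 83), (124, 83), (125, 83), (126, 82)]
247 112.3 [(98, 82), (99, 82), (100, 82), (101, 82), (102, 82), (103, 82), (104, 82), (105, 81), (106, 81), (107, 82), (108, 69), (109, 19), (110, 14), (111, 15), (112, 15), (113, 18), (114, 15), (115, 16), (116, 14), (117, 15), (118, 14), (119, 13), (120, 13), (121, 30), (122, 61), (123, 83), (124, 82), (125, 83), (126, 83), (127, 83)]
```

```bash
python3 -m crank '[{"wx":0,"wy":0,"wz":0,"dx":0.002,"dy":-0.024,"dz":0.06,"hand":0},{"wx":0,"wy":0,"wz":0,"dx":0,"dy":0,"dz":0.12,"hand":0},{"wx":0,"wy":0,"wz":0,"dx":0,"dy":0,"dz":0.14,"hand":0},{"wx":0,"wy":0,"wz":0,"dx":0,"dy":0,"dz":0.12,"hand":0},{"wx":0,"wy":0,"wz":0,"dx":0,"dy":0,"dz":0.08,"hand":0},{"wx":0,"wy":0,"wz":0,"dx":0,"dy":0,"dz":0.05,"hand":0},{"wx":0,"wy":0,"wz":0,"dx":0,"dy":0,"dz":0,"hand":0},{"wx":0,"wy":0,"wz":0,"dx":0,"dy":0,"dz":0,"hand":0},{"wx":0,"wy":0,"wz":0,"dx":0,"dy":0,"dz":0,"hand":0}]'|grep -E "eef|ft|grip"
python3 -c "
from h import *
rel([.5038,.3511,.007],.9)"
```

```text
eef_pos: [0.5035, 0.3526, 0.0455]
ft_force: [0.4, 0.0, -1.1]
grip_width: 0.0494
t 30.52 pos [0.5035 0.3526 0.0455] rpy deg [-1.799e+02 -1.000e-01  9.000e-01] F [ 0.4  0.  -1.1] w 0.0494 j [-0.28  0.6  -0.52  1.73  0.37  0.9  -2.5 ]
tool shift units [0.001 0.008 0.193] turn wx,wy,wz units [-0.01 -0.01  0.  ]
```

```bash
python3 -m crank '[{"wx":0,"wy":0,"wz":0,"dx":0.001,"dy":0.007,"dz":0.03,"hand":0},{"wx":0,"wy":0,"wz":0,"dx":0,"dy":0,"dz":0.03,"hand":0},{"wx":0,"wy":0,"wz":0,"dx":0,"dy":0,"dz":0,"hand":0},{"wx":0,"wy":0,"wz":0,"dx":0,"dy":0,"dz":0,"hand":0}]'|grep -E "eef|ft|grip"
python3 -m crank '[{"wx":0,"wy":0,"wz":0,"dx":0,"dy":0,"dz":0.02,"hand":0},{"wx":0,"wy":0,"wz":0,"dx":0,"dy":0,"dz":0.02,"hand":0},{"wx":0,"wy":0,"wz":0,"dx":0,"dy":0,"dz":0.02,"hand":0},{"wx":0,"wy":0,"wz":0,"dx":0,"dy":0,"dz":0.02,"hand":0},{"wx":0,"wy":0,"wz":0,"dx":0,"dy":0,"dz":0,"hand":0}]'|grep -E "eef|ft|grip"
```

```text
eef_pos: [0.5031, 0.3505, 0.0323]
ft_force: [0.0, -0.0, -2.0]
grip_width: 0.0491
eef_pos: [0.5028, 0.3503, 0.0156]
ft_force: [-0.2, 0.4, -2.9]
grip_width: 0.0494
```

```bash
python3 -m crank '[{"wx":0,"wy":0,"wz":0,"dx":0.004,"dy":-0.003,"dz":0.01,"hand":0},{"wx":0,"wy":0,"wz":0,"dx":0,"dy":0,"dz":0.01,"hand":0},{"wx":0,"wy":0,"wz":0,"dx":0,"dy":0,"dz":0.01,"hand":0},{"wx":0,"wy":0,"wz":0,"dx":0,"dy":0,"dz":0,"hand":0}]'|grep -E "eef|ft|grip|rot"
python3 -m crank '[{"wx":0,"wy":0,"wz":0,"dx":0,"dy":0,"dz":0.005,"hand":0},{"wx":0,"wy":0,"wz":0,"dx":0,"dy":0,"dz":0.003,"hand":0},{"wx":0,"wy":0,"wz":0,"dx":0,"dy":0,"dz":0,"hand":0}]'|grep -E "eef|ft|grip"
```

```text
eef_pos: [0.5038, 0.3511, 0.0102]
tool_rot: [3.141, 0.0, 0.016]
ft_force: [-0.1, -0.2, -2.0]
grip_width: 0.0494
eef_pos: [0.5039, 0.3512, 0.0089]
ft_force: [-0.0, -0.2, -3.2]
grip_width: 0.0492
```

```bash
python3 -m crank '[{"wx":0,"wy":0,"wz":0,"dx":0,"dy":0,"dz":0.005,"hand":0},{"wx":0,"wy":0,"wz":0,"dx":0,"dy":0,"dz":0,"hand":0}]'|grep -E "eef|ft|grip"
python3 -m crank '[{"wx":0,"wy":0,"wz":0,"dx":0,"dy":0,"dz":0.003,"hand":0},{"wx":0,"wy":0,"wz":0,"dx":0,"dy":0,"dz":0,"hand":0}]'|grep -E "eef|ft|grip"
```

```text
eef_pos: [0.5039, 0.3512, 0.0079]
ft_force: [-0.6, -0.1, -3.5]
grip_width: 0.0494
eef_pos: [0.504, 0.3513, 0.0073]
ft_force: [0.6, -0.1, -1.8]
grip_width: 0.0491
```

```bash
python3 -m crank '[{"wx":0,"wy":0,"wz":0,"dx":0,"dy":0,"dz":0.003,"hand":0},{"wx":0,"wy":0,"wz":0,"dx":0,"dy":0,"dz":0,"hand":0}]'|grep -E "eef|ft|grip"
python3 -m crank '[{"wx":0,"wy":0,"wz":0,"dx":0,"dy":0,"dz":0.002,"hand":0},{"wx":0,"wy":0,"wz":0,"dx":0,"dy":0,"dz":0,"hand":0}]'|grep -E "eef|ft|grip"
```

```text
eef_pos: [0.5044, 0.3513, 0.0071]
ft_force: [0.9, -1.5, 2.3]
grip_width: 0.0494
eef_pos: [0.5046, 0.3513, 0.007]
ft_force: [0.7, -1.7, 7.2]
grip_width: 0.0495
```

The mallet rests at TCP z ≈ 0.007, as at pickup. I'll release it, rise clear and check.

```bash
python3 -m crank '[{"wx":0,"wy":0,"wz":0,"dx":0,"dy":0,"dz":-0.002,"hand":0},{"wx":0,"wy":0,"wz":0,"dx":0,"dy":0,"dz":0,"hand":1},{"wx":0,"wy":0,"wz":0,"dx":0,"dy":0,"dz":0,"hand":1},{"wx":0,"wy":0,"wz":0,"dx":0,"dy":0,"dz":0,"hand":1},{"wx":0,"wy":0,"wz":0,"dx":0,"dy":0,"dz":0,"hand":1},{"wx":0,"wy":0,"wz":0,"dx":0,"dy":0,"dz":0,"hand":1},{"wx":0,"wy":0,"wz":0,"dx":0,"dy":0,"dz":0,"hand":1},{"wx":0,"wy":0,"wz":0,"dx":0,"dy":0,"dz":-0.1,"hand":1},{"wx":0,"wy":0,"wz":0,"dx":0,"dy":0,"dz":-0.2,"hand":1},{"wx":0,"wy":0,"wz":0,"dx":0,"dy":0,"dz":-0.2,"hand":1},{"wx":0,"wy":0,"wz":0,"dx":0,"dy":0,"dz":-0.2,"hand":1},{"wx":0,"wy":0,"wz":0,"dx":0,"dy":0,"dz":-0.2,"hand":1}]'|grep -E "eef|ft|grip"
python3 -m crank '[{"wx":0,"wy":0,"wz":0,"dx":-0.14,"dy":0.14,"dz":0,"hand":1},{"wx":0,"wy":0,"wz":0,"dx":-0.14,"dy":0.14,"dz":0,"hand":1},{"wx":0,"wy":0,"wz":0,"dx":0,"dy":0.2,"dz":0,"hand":1},{"wx":0,"wy":0,"wz":0,"dx":0,"dy":0.2,"dz":0,"hand":1},{"wx":0,"wy":0,"wz":0,"dx":0,"dy":0.2,"dz":0,"hand":1},{"wx":0,"wy":0,"wz":0,"dx":0,"dy":0.2,"dz":0,"hand":1},{"wx":0,"wy":0,"wz":0,"dx":0,"dy":0.2,"dz":0,"hand":1},{"wx":0,"wy":0,"wz":0,"dx":0,"dy":0.2,"dz":0,"hand":1},{"wx":0,"wy":0,"wz":0,"dx":0,"dy":0.2,"dz":0,"hand":1},{"wx":0,"wy":0,"wz":0,"dx":0,"dy":0.1,"dz":0,"hand":1},{"wx":0,"wy":0,"wz":0,"dx":0,"dy":0,"dz":0,"hand":1},{"wx":0,"wy":0,"wz":0,"dx":0,"dy":0,"dz":0,"hand":1}]'|grep -E "eef|ft|grip|^t"
python3 - <<'E'
from h import *
fr=grab()
np.set_printoptions(precision=4,suppress=True)
# compare with first pictures: mean abs diff around mallet, bottle, screwdriver
for v in fr:
    o=cv2.imread(f"pics/{v}0.png");d=cv2.absdiff(o,fr[v]["color"]).max(2);m=cv2.morphologyEx((d>40).astype(np.uint8),cv2.MORPH_OPEN,np.ones((2,2)))
    for k in cv2.findContours(m,0,1)[0]:
        if cv2.contourArea(k)>8:print("diff",v,cv2.boundingRect(k))
E={}
for v,b,s in(("top",(150,222,190,255),90),("side",(295,140,330,160),170)):
    k=cv2.convexHull(big(nongreen(fr[v],b,200 if v=="top" else 180,(3,16),s)[0],b));E[v]=cv2.fitEllipse(k)[0]
print("mallet",*tri(fr,E["side"],E["top"]))
b=(360,175,402,225);h=nongreen(fr["side"],b,0)[1];m=((h[...,1]<40)&(h[...,2]>160)).astype(np.uint8)*255
for k in cv2.findContours(m,0,1,offset=b[:2])[0]:
    if cv2.contourArea(k)>40:print("side white",cv2.boundingRect(k),cv2.contourArea(k))
print("expected collar top ctr side/top",[(v,proj(fr[v],np.array([.637,.099,.114])).round(1)) for v in fr])
E
```

```text
eef_pos: [0.5035, 0.3511, 0.1887]
ft_force: [1.1, -0.0, -0.3]
grip_width: 0.094
t: 34.52
eef_pos: [0.4536, -0.0064, 0.1868]
tool_rot: [3.142, -0.0, 0.014]
ft_force: [0.6, 0.5, 0.1]
grip_width: 0.0941
diff side (362, 353, 41, 44)
diff side (298, 311, 42, 33)
diff side (0, 307, 93, 173)
diff side (63, 295, 7, 3)
diff side (17, 261, 14, 13)
diff side (122, 248, 8, 27)
diff side (131, 239, 161, 57)
diff side (0, 235, 16, 64)
diff side (259, 229, 29, 16)
diff side (6, 226, 16, 26)
diff side (370, 225, 21, 8)
diff side (84, 225, 7, 4)
diff side (371, 210, 4, 7)
diff side (362, 206, 6, 8)
diff side (358, 205, 43, 21)
diff side (368, 186, 28, 18)
diff side (46, 180, 18, 15)
diff side (0, 177, 60, 60)
diff side (18, 172, 38, 13)
diff side (284, 158, 40, 56)
diff side (0, 127, 120, 87)
diff side (57, 114, 14, 12)
diff side (0, 67, 67, 72)
diff side (269, 47, 69, 113)
diff side (271, 16, 61, 43)
diff side (0, 0, 50, 72)
diff top (386, 471, 30, 6)
diff top (292, 455, 6, 6)
diff top (278, 454, 14, 26)
diff top (299, 429, 75, 51)
diff top (427, 391, 202, 89)
diff top (405, 380, 21, 95)
diff top (291, 313, 106, 158)
diff top (389, 310, 13, 58)
diff top (177, 241, 6, 9)
diff top (159, 235, 2, 10)
diff top (304, 232, 56, 14)
diff top (300, 232, 5, 27)
diff top (274, 223, 32, 85)
diff top (372, 212, 46, 70)
diff top (279, 210, 22, 20)
diff top (301, 207, 15, 4)
diff top (354, 194, 13, 57)
diff top (442, 187, 35, 35)
diff top (266, 158, 52, 53)
mallet [0.5119 0.3508 0.0629] 0.014444148323121974
side white (392, 199, 10, 26) 75.5
side white (367, 185, 27, 18) 339.0
expected collar top ctr side/top [('side', array([380.2, 194.2])), ('top', array([279.8, 171.7]))]
```

```bash
python3 -m crank '[{"wx":0,"wy":0,"wz":0,"dx":0.1,"dy":0.15,"dz":0,"hand":1},{"wx":0,"wy":0,"wz":0,"dx":0.1,"dy":0.15,"dz":0,"hand":1},{"wx":0,"wy":0,"wz":0,"dx":0,"dy":0.2,"dz":0,"hand":1},{"wx":0,"wy":0,"wz":0,"dx":0,"dy":0.2,"dz":0,"hand":1},{"wx":0,"wy":0,"wz":0,"dx":0,"dy":0.2,"dz":0,"hand":1},{"wx":0,"wy":0,"wz":0,"dx":0,"dy":0,"dz":0,"hand":1},{"wx":0,"wy":0,"wz":0,"dx":0,"dy":0,"dz":0,"hand":1}]'|grep -E "eef|^t"
python3 - <<'E'
from h import *
fr=grab();np.set_printoptions(precision=4,suppress=True)
def dark(im,b):
    x0,y0,x1,y1=b;return big((cv2.cvtColor(im,cv2.COLOR_BGR2GRAY)[y0:y1,x0:x1]<60).astype(np.uint8)*255,b)
for nm in("old","new"):
    E={};F={v:dict(fr[v],color=cv2.imread(f"pics/{v}0.png")) if nm=="old" else fr[v] for v in fr}
    for v,b,s in(("top",(150,222,190,255),90),("side",(295,140,330,160),170)):
        k=cv2.convexHull(big(nongreen(F[v],b,200 if v=="top" else 180,(3,16),s)[0],b));E[v]=cv2.fitEllipse(k)[0]
    print(nm,"head",{v:np.round(E[v],1) for v in E},*tri(F,E["side"],E["top"]))
    for v,b in(("top",(160,255,190,300)),("side",(248,150,300,175))):
        k=dark(F[v]["color"],b);print("  handle",v,cv2.boundingRect(k),cv2.fitLine(k,2,0,.01,.01).ravel().round(3))
E
```

```text
t: 35.2
eef_pos: [0.4965, -0.1856, 0.1863]
tool_rot: [-3.141, 0.001, 0.014]
old head {'top': array([169.8, 238.1]), 'side': array([310.8, 150.1])} [0.5034 0.35   0.0626] 0.0001210430573799009
  handle top (170, 255, 11, 45) [  0.01    1.    174.88  274.275]
  handle side (250, 154, 50, 16) [  0.997  -0.077 274.295 161.385]Traceback (most recent call last):
  File "<stdin>", line 8, in <module>
  File "h.py", line 28, in big
    c,_=cv2.findContours(m,cc,cv2.CHAIN_APPROX_NONE,offset=box[:2]);return max(c,key=cv2.contourArea)
                                                                           ~~~^^^^^^^^^^^^^^^^^^^^^^^
ValueError: max() iterable argument is empty
```

```bash
python3 - <<'E'
from h import *
fr=grab();np.set_printoptions(precision=4,suppress=True)
h=cv2.cvtColor(fr["side"]["color"],cv2.COLOR_BGR2HSV);print(h[150,300:324:4].tolist(),h[160,250:300:8].tolist())
def dark(im,b):
    x0,y0,x1,y1=b;return big((cv2.cvtColor(im,cv2.COLOR_BGR2GRAY)[y0:y1,x0:x1]<60).astype(np.uint8)*255,b)
b=(150,222,190,255);e=cv2.fitEllipse(cv2.convexHull(big(nongreen(fr["top"],b,200,(3,16),90)[0],b)));print("top",e)
k=dark(fr["top"]["color"],(160,255,190,300));print(cv2.boundingRect(k),cv2.fitLine(k,2,0,.01,.01).ravel().round(3))
E
```

```text
[[76, 156, 116], [90, 87, 44], [88, 94, 46], [90, 89, 46], [90, 92, 47], [90, 96, 48]] [[78, 92, 47], [132, 38, 34], [130, 22, 35], [120, 8, 31], [130, 27, 28], [130, 36, 21], [130, 40, 19]]
top ((169.30311584472656, 237.57130432128906), (21.30117416381836, 24.09525489807129), 40.91078186035156)
(169, 255, 7, 45) [  0.046   0.999 171.663 277.232]
```

```bash
python3 -m crank '[{"wx":0,"wy":0,"wz":0,"dx":0.14,"dy":0.14,"dz":0,"hand":1},{"wx":0,"wy":0,"wz":0,"dx":0.14,"dy":0.14,"dz":0,"hand":1},{"wx":0,"wy":0,"wz":0,"dx":0.1,"dy":0.14,"dz":0,"hand":1},{"wx":0,"wy":0,"wz":0,"dx":0,"dy":0.2,"dz":0,"hand":1},{"wx":0,"wy":0,"wz":0,"dx":0,"dy":0.1,"dz":0,"hand":1},{"wx":0,"wy":0,"wz":0,"dx":0,"dy":0,"dz":0,"hand":1},{"wx":0,"wy":0,"wz":0,"dx":0,"dy":0,"dz":0,"hand":1}]'|grep -E "eef|^t"
python3 - <<'E'
from h import *
fr=grab();o=cv2.imread("pics/top0.png");n=fr["top"]["color"];G=lambda a:cv2.cvtColor(a,cv2.COLOR_BGR2GRAY)
for y in(262,275,288,300,306,310):print(y,"old",G(o)[y,158:198].tolist(),"\n    new",G(n)[y,158:198].tolist())
o=cv2.imread("pics/side0.png");n=fr["side"]["color"]
print(G(o)[150,298:326:3],G(n)[150,298:326:3])
for x in(255,262,270,285):print(x,"old",G(o)[146:186,x].tolist(),"\n    new",G(n)[146:186,x].tolist())
E
```

```text
t: 35.98
eef_pos: [0.575, -0.3274, 0.1863]
tool_rot: [-3.141, 0.0, 0.016]
262 old [119, 120, 120, 119, 122, 150, 188, 210, 211, 198, 150, 79, 48, 53, 55, 57, 59, 61, 58, 42, 26, 26, 58, 99, 146, 190, 199, 201, 202, 201, 199, 194, 192, 197, 199, 181, 131, 115, 120, 121] 
    new [123, 125, 124, 123, 127, 154, 194, 215, 216, 201, 138, 64, 53, 56, 57, 60, 63, 64, 57, 40, 28, 31, 67, 110, 151, 195, 205, 206, 207, 208, 205, 200, 197, 202, 205, 186, 136, 120, 125, 124]
275 old [119, 119, 120, 120, 120, 135, 173, 206, 211, 203, 171, 101, 50, 51, 53, 55, 58, 59, 58, 45, 30, 24, 44, 75, 107, 152, 195, 203, 203, 201, 194, 190, 193, 199, 203, 191, 139, 116, 119, 121] 
    new [124, 125, 125, 124, 125, 140, 178, 211, 216, 208, 178, 105, 52, 54, 56, 57, 60, 63, 62, 49, 32, 26, 44, 77, 111, 157, 201, 208, 209, 207, 200, 195, 198, 204, 209, 196, 145, 121, 124, 124]
288 old [120, 120, 119, 120, 119, 128, 167, 206, 212, 209, 193, 121, 49, 50, 52, 55, 56, 60, 58, 50, 32, 27, 35, 79, 149, 195, 205, 204, 202, 199, 195, 194, 196, 200, 207, 202, 165, 126, 117, 120] 
    new [124, 125, 124, 124, 124, 133, 
[... 2144 characters left out ...]
81, 81, 81, 81, 81, 81, 82, 81, 82, 73, 47, 26, 27, 28, 26, 23, 15, 15, 14, 12, 14, 19, 49, 74, 74, 68, 108, 159, 162, 157, 154, 159, 165, 142, 78, 69, 83, 82, 82, 83] 
    new [97, 98, 97, 97, 97, 98, 98, 98, 98, 89, 56, 33, 34, 34, 35, 33, 18, 19, 19, 20, 18, 22, 58, 90, 88, 83, 83, 136, 191, 185, 182, 188, 193, 168, 93, 83, 99, 99, 99, 99]
285 old [81, 81, 81, 81, 81, 81, 82, 82, 72, 37, 27, 26, 27, 27, 18, 15, 14, 12, 14, 14, 28, 55, 74, 76, 70, 107, 158, 160, 158, 151, 157, 158, 120, 70, 61, 82, 82, 82, 83, 82] 
    new [98, 98, 98, 98, 98, 98, 98, 97, 86, 40, 33, 35, 35, 34, 22, 19, 18, 19, 20, 19, 35, 66, 90, 91, 84, 128, 187, 189, 186, 179, 186, 187, 143, 84, 75, 100, 99, 99, 99, 99]
```

The mallet lies in its notch within about 1–2 mm and 1° of where it was. The bottle and screwdriver are unchanged, and the collar top sits at the home height. I'm handing in.

```bash
python3 -c "
from workcell import ctrl
print(ctrl.finish_job())"
```

```text
the job is handed in; nothing more can be done
None
```

The job is handed in at about 36 s: the brass ring and collar are on the post, the disc was driven home with the mallet (gripped by its head, not its handle), and the mallet is back on its rest within about 2 mm and 1°, with the bottle and screwdriver untouched.

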